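Clear the warmed changing tray and hold the surface thermometer on its measuring dot

ROBOT

A 7-joint arm with a two-finger parallel gripper is mounted at the origin on the work surface. World frame = base frame: x ahead of the robot, y to its left, z up, the work surface at z = 0. Lengths are in m, angles in rad, forces in N, time in s.
With the tool pointing down it reaches from about 0.4 to 0.85 m from the base axis. Payload 4.5 kg.
Tool frame: the origin (TCP) lies midway between the tips of the shut fingers; the grasp point (between the pads) lies 19 mm behind it (r.hold_point_z is the distance from the TCP to the grasp point, in m); z points along the fingers, y is the direction in which the jaws open and shut (so a half turn about z gives the same grasp; the last joint's range is limited). The gripper opens to 88 mm and grips with 3 to 60 N. Pads are 18 mm wide; open, the fingers measure 123 mm over their backs; the gripper's body (75 mm by 187 mm) begins 45 mm behind the grasp point.
Start: joints at [1.352, 0.689, -0.195, 1.565, 0.157, 0.902, -0.215], TCP at [0.156, -0.605, 0.208] pointing down, gripper open.
Joint ranges: [-3.01, 3.01], [-0.46, 2.08], [-1.47, 1.51], [0.13, 2.56], [-1, 4.14], [0.04, 2.09], [-2.66, 2.66]. Speed limits (rad/s): [2.57, 2.57, 3.14, 3.14, 3.14, 3.14, 3.14].

INTERFACE

Orientations are given as a unit quaternion [x, y, z, w].
In Python, from plant import r gives the robot as it stands. The module is installed in compiled form; this text tells all that it offers.
- The arm moves only by the tool move_arm, never from a script. Its arguments are lists of equal length, an entry for each row: "turn": the turn, a rotation vector about the tool's x, y, z in units of 2 pi rad (1.0 is 2 pi rad), a list of three; "dp": the shift along the tool's x, y, z in units of 2.5 cm (1.0 is 2.5 cm), a list of three; "jaw": the closure, from -1 (fully open) to 1 (shut), so that 0 is half open. In form: {"turn": [[wx, wy, wz], ...], "dp": [[x, y, z], ...], "jaw": [jaw, ...]}. A call has 1 to 10 rows; each row shifts and turns the commanded pose from where the row before left it, along the tool's axes as they then stand; what a row does not reach is not made up. A row lasts 1/12 s, in which the tool goes at most 41.7 mm and 7.16 degrees, less where a joint would pass 70% of its speed; a pose out of reach is approached as far as the arm can. A call with a number of a shift or a turn outside -1 to 1 is refused whole. A call with a gripper value outside its range is refused whole. The fingers move at their own pace and stop on an object; "newtons" is the grip in N (left out, the last holds). Time passes only in rows, so rows that do not move let the fingers close. It gives the time, the measured TCP pose, the force and the opening at its end, in the units of the state.
- r.get_state(): the state, without advancing time (a new reading comes with each control period).
- r.snapshot(name): name is "side" or "top" or "wrist"; returns a dict with "frame" (480x640x3 uint8, blue, green, red), "mtx" (3x3 intrinsics, pixels), "origin" and "orientation" of the camera in the world; the wrist camera has in their place "tool_from_camera" (4x4, takes a point from camera to tool coordinates, whose origin is the TCP and whose axes are the flange's). Camera axes: x right, y up, looking along -z (the intrinsics and any distortion apply to the point x, -y, -z); pixel columns grow to the right and rows downward; lengths in m; the calibration is good to about 2 mm. A picture is of the moment at which its call begins: read the wrist's pose just before it. There is no depth.
- r.finish_job(): hands the job in, once; it reports no verdict.
The state is a dict: "clock": time; "q": joint angles; "qd": joint speeds; "joint_torque": joint torques, N m; "tool_pos": TCP position; "eef_rot": TCP orientation; "contact_force": force on the tool from outside, world axes, zero at the start; "moment": the same for the moment, N m; "opening": opening from 0.0 (shut) to 1.0 (fully open).
Only numpy, scipy, OpenCV 4.12 (cv2) and the standard library are available. Lean on these libraries where they do the work, as an engineer would, in place of code of your own. Each camera call takes 0.05 s, during which the arm holds its last target.

TASK

Get the warmed changing tray ready for the next baby: put the green comb and the blue nasal bulb lying on it into the open bin of the organiser clamped to the shelf edge. Then take the white surface thermometer out of the organiser's holder and set its copper tip on the middle of the black measuring dot on the sloping headrest, square to the slope, pressing gently until the spring tip has gone about half way in, and finish like that, still holding the thermometer steady on the dot. Leave the jar, the wooden block and the nail file where they are.

Things in the scene. Friction and masses are not known exactly. Their poses are not given: they have to be found in the camera images.
- tray: Hard cream changing tray, 420 x 600 mm, fixed. Origin: centre of its underside; y along its length, z up. Flat bed 25 mm above the shelf from y -90 to +300 mm; side rolls (40 mm wide, at x +-198 mm) stand 20 mm above the bed. From y -90 mm a headrest rises at 15 degrees towards -y, to 80 mm high. Small control panel (18 mm high) on the bed at x 100, y 272 mm.
- dot_face (a point): Centre of the face of the round black measuring dot (24 mm diameter, 2 mm thick, fixed) stuck on the sloping headrest. The z axis of this point is the outward normal of the slope, 15 degrees off vertical, leaning towards the tray's +y; its x axis is the tray's x axis.
- dot: The same measuring dot as a body. Origin: centre of its underside, on the headrest surface; axes level, turned with the tray.
- organiser: Pale blue organiser, 196 (x) x 136 (y) x 80 mm high, clamped to the shelf's left edge; origin: centre of its underside. Open bin: x -95 to +45, y -65 to +40 mm, floor 3 mm up, rim 80 mm up. Along its +y side a channel (22 mm wide, floor 60 mm up) holds the nail file. At the +x end a closed deck 80 mm up has a 17 mm hole at x 73, y 0 mm that holds the thermometer.
- bin_middle (a point): Centre of the organiser's open bin (140 mm in x, 105 mm in y) on its inner floor, 77 mm below the rim; axes as the organiser's.
- comb: Green plastic baby comb lying flat on the tray's bed, 105 mm long (x) x 26 mm wide (y) x 6 mm thick, 20 g. Origin: centre of its underside.
- bulb: Blue nasal bulb, firm, standing on its flat base on the tray's bed: 42 mm diameter at its widest (22 mm above the base), 65 mm high with a slim nozzle on top, 45 g. Origin: centre of its base, z up the nozzle.
- bulb_middle (a point): Centre of the widest part of the nasal bulb, 22 mm above its base.
- thermometer: White surface thermometer standing tip down in the organiser's holder hole, about 130 g; lift straight up 75 mm to free it. Origin: underside of its 40 x 30 x 6 mm foot flange, resting on the deck; z up the handle, which is 36 (x) x 24 (y) mm and ends 110 mm up. Below the flange: an 8 mm sleeve 43 mm long, then the sprung copper tip, a 10 mm disc ending 65 mm below the origin when out.
- handle_grip (a point): Point on the thermometer's axis, 85 mm above its origin, a good height to grip the handle across its 24 mm thickness (along its y axis).
- tip_point (a point): Centre of the flat end of the thermometer's copper tip, on the axis of the handle.
- spring_tip (a joint): How far the thermometer's copper tip is pushed into its sleeve, m: 0 fully out, 0.012 fully in. The spring pushes back with 0.6 N at first and 0.3 N more per mm (2.4 N half way, 4.2 N fully in).
- jar: Closed ceramic jar, white with a blue lid, 80 mm diameter, 106 mm high, standing on the shelf. Origin: centre of its base. To be left alone.
- block: Wooden toy block, 45 mm cube, on the shelf. Origin: centre of its underside. To be left alone.
- nail_file: Steel nail file with a white handle, 130 mm long (x), 14 mm wide, 6 mm thick, lying in the organiser's channel. Origin: centre of its underside. To be left alone.
There are look-alikes about, which are no part of the job. Leave any purple look-alike of the bulb alone.

How it is judged:
On the way, in this order (a step that is already met when the one before it is completed fails the run):
1. the comb and the nasal bulb both lie in the organiser's open bin, let go and at rest, with the thermometer still in its holder (x of comb in the frame of organiser between -0.096 and 0.046 m and y of comb in the frame of organiser between -0.066 and 0.041 m and z of comb in the frame of organiser between -0.005 and 0.065 m and x of bulb_middle in the frame of organiser between -0.096 and 0.046 m and y of bulb_middle in the frame of organiser between -0.066 and 0.041 m and z of bulb_middle in the frame of organiser between -0.005 and 0.075 m and linear speed of each of comb, bulb below 0.03 m/s and contact force between the fingers and comb below 0.2 N and contact force between the fingers and bulb below 0.2 N and z of thermometer in the frame of organiser below 0.1 m), for 0.2 s.
2. the thermometer is held by the fingers, lifted clear of the organiser (z of tip_point in the frame of organiser above 0.083 m and contact force between the fingers and thermometer above 2 N), for 0.1 s.
At the end, for the whole second after the job is handed in: Thermometer held still, handle up; copper tip within 7 mm of the dot's middle, axis within 8 degrees of square to the slope, spring tip 3 to 9 mm in (0.8 to 6 N on the dot), not leaning on the tray; comb and nasal bulb let go and at rest in the organiser's open bin (x of comb in the frame of organiser between -0.096 and 0.046 m and y of comb in the frame of organiser between -0.066 and 0.041 m and z of comb in the frame of organiser between -0.005 and 0.065 m and x of bulb_middle in the frame of organiser between -0.096 and 0.046 m and y of bulb_middle in the frame of organiser between -0.066 and 0.041 m and z of bulb_middle in the frame of organiser between -0.005 and 0.075 m and linear speed of each of comb, bulb below 0.03 m/s and contact force between the fingers and comb below 0.2 N and contact force between the fingers and bulb below 0.2 N and distance between tip_point and dot_face below 0.007 m and angle between the z axis of thermometer and the z axis of dot_face, either way round below 0.14 rad and angle between thermometer's own z axis and vertical below 0.6 rad and value of joint spring_tip between 0.003 and 0.009 m and contact force between thermometer and dot between 0.8 and 6 N and contact force between the fingers and thermometer above 2 N and contact force between thermometer and tray below 0.3 N and linear speed of thermometer below 0.02 m/s); the arm keeps its last pose, push and grip.
It fails at once if the jar, the wooden block or the nail file is moved more than 25 mm (distance of any of jar, block, nail_file from where it was at the start of the episode above 0.025 m).
It fails at once if the thermometer is jabbed against the tray or the dot with more than 12 N (contact force between thermometer and dot above 12 N or contact force between thermometer and tray above 12 N).
It also fails if it takes over 72 s, if anything falls off the work surface, if the arm or the gripper's body presses on something with over 40 N, if the wrist force passes 120 N, or if a joint passes its speed limit or range.

## Working session

There is one attempt and no reset: what is moved stays moved. The work goes in short steps, Python scripts to look and compute and a tool call to move; the robot and the scene stay as the last step left them, time stands still between calls to the robot, and variables do not carry over. Pictures are saved under pics/ and viewed, and the job is handed in when it is done.

Besides the shell and the picture viewer there is one more tool, called after "Call:" as name(argument=value, ...), one argument or row to a line, values as JSON. move_arm: Moves the arm, as the interface text tells. Shifts and turns lie within -1 to 1; 1 stands for 2.5 cm of shift or 2 pi rad of turn. Its arguments: {"type":"object","properties":{"turn":{"type":"array","items":{"type":"array","items":{"type":"number","minimum":-1,"maximum":1}}},"dp":{"type":"array","items":{"type":"array","items":{"type":"number","minimum":-1,"maximum":1}}},"jaw":{"type":"array","items":{"type":"number"}},"newtons":{"type":"number"}},"required":["turn","dp","jaw"]}

```bash
mkdir -p pics
cat > h.py <<'E'
import numpy as np, cv2
from scipy.spatial.transform import Rotation as R
from plant import r
def snap(n,fn):
    s=r.get_state(); d=r.snapshot(n)
    cv2.imwrite('pics/'+fn,d['frame'])
    K=np.array(d['mtx'])
    if n=='wrist':
        T=np.eye(4);T[:3,:3]=R.from_quat(s['eef_rot']).as_matrix();T[:3,3]=s['tool_pos']
        C=T@np.array(d['tool_from_camera'])
    else:
        o=np.array(d['orientation']);C=np.eye(4);C[:3,:3]=R.from_quat(o).as_matrix() if o.size==4 else o.reshape(3,3);C[:3,3]=d['origin']
    np.savez('pics/'+fn[:-4]+'.npz',K=K,C=C)
    print([k for k in d.keys()])
    return K,C
def load(fn):
    z=np.load('pics/'+fn+'.npz');return z['K'],z['C']
def onz(fn,u,v,z):
    K,C=load(fn);p=np.linalg.inv(K)@[u,v,1];d=C[:3,:3]@[p[0],-p[1],-p[2]];o=C[:3,3]
    return o+d*(z-o[2])/d[2]
def proj(fn,P):
    K,C=load(fn);P=np.atleast_2d(P);c=(P-C[:3,3])@C[:3,:3];q=np.c_[c[:,0],-c[:,1],-c[:,2]]@K.T
    return q[:,:2]/q[:,2:]
E
python3 - <<'E'
from h import *
for n in ['side','top','wrist']:
    K,C=snap(n,n+'0.png');print(n,K.round(1).tolist(),C.round(3).tolist())
s=r.get_state();print(s,r.hold_point_z)
E
```

```text
['frame', 'mtx', 'origin', 'orientation']
side [[597.1, 0.0, 322.8], [0.0, 597.1, 239.5], [0.0, 0.0, 1.0]] [[-0.801, 0.367, -0.474, -0.035], [-0.599, -0.46, 0.656, 0.751], [0.023, 0.809, 0.588, 0.792], [0.0, 0.0, 0.0, 1.0]]
['frame', 'mtx', 'origin', 'orientation']
top [[593.7, 0.0, 316.3], [0.0, 593.7, 227.6], [0.0, 0.0, 1.0]] [[-0.011, 0.988, -0.156, 0.282], [-1.0, -0.011, 0.002, 0.037], [0.0, 0.156, 0.988, 1.422], [0.0, 0.0, 0.0, 1.0]]
['frame', 'mtx', 'tool_from_camera']
wrist [[387.8, 0.0, 316.6], [0.0, 387.8, 237.9], [0.0, 0.0, 1.0]] [[0.25, 0.924, 0.289, 0.232], [-0.968, 0.239, 0.073, -0.585], [-0.001, -0.298, 0.955, 0.384], [0.0, 0.0, 0.0, 1.0]]
{'clock': 0.15, 'q': array([ 1.35176991,  0.68979819, -0.19449419,  1.56605364,  0.1572909 ,
        0.90252075, -0.21512271]), 'qd': array([ 4.30993049e-04, -2.03657318e-03,  5.98807080e-05, -2.91209401e-03,
        4.47834955e-04,  1.00458487e-03,  7.29519201e-04]), 'joint_torque': array([-1.50747241e-03, -5.27863133e+01, -1.26821581e+00, -1.53585380e+01,
       -5.24541002e-02,  3.91686335e-03,  1.11018526e-04]), 'tool_pos': array([ 0.15615733, -0.60465264,  0.2070029 ]), 'eef_rot': array([ 9.92019927e-01,  1.26079257e-01, -1.45542686e-04, -6.81596964e-04]), 'contact_force': array([-0.21460023, -0.61566864,  0.16217335]), 'moment': array([-0.02722832,  0.02677456, -0.00308286]), 'opening': 1.0027862696726997} 0.0187
```

View pics/top0.png

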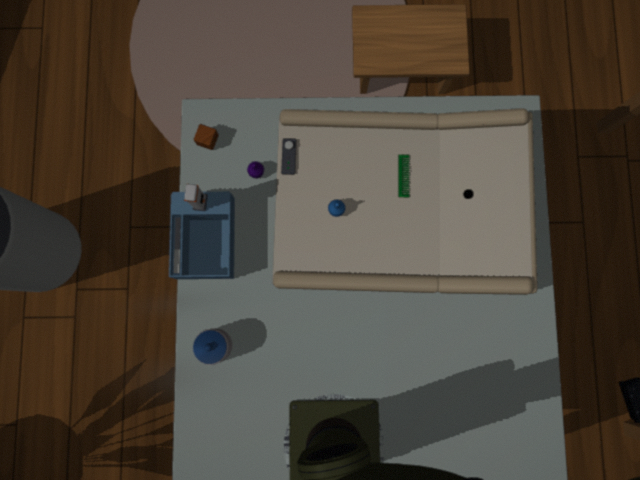

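View pics/side0.png

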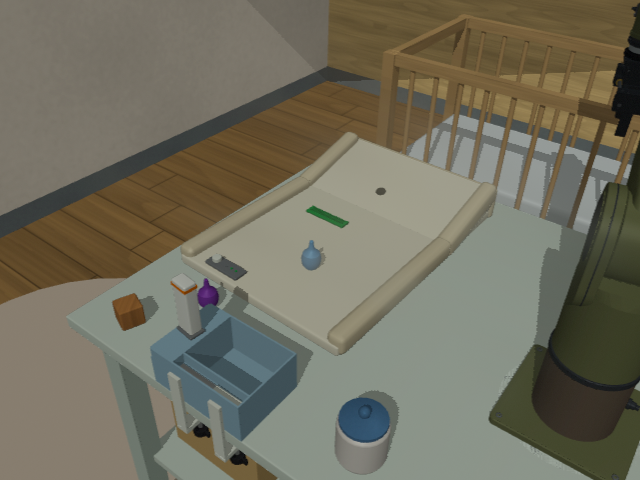

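View pics/wrist0.png

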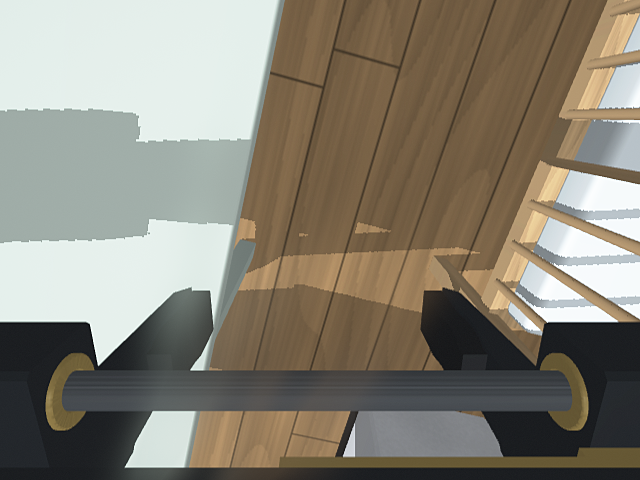

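Run:
```python
from h import *
im=cv2.imread('pics/top0.png')
a=im[90:290,160:360];b=im[90:290,360:560]
cv2.imwrite('pics/c1.png',cv2.resize(im[100:290,160:350],None,fx=3.1,fy=3.1,interpolation=cv2.INTER_CUBIC))
cv2.imwrite('pics/c2.png',cv2.resize(im[100:300,350:550],None,fx=3,fy=3,interpolation=cv2.INTER_CUBIC))
im=cv2.imread('pics/side0.png')
cv2.imwrite('pics/c3.png',cv2.resize(im[200:400,100:350],None,fx=3,fy=3,interpolation=cv2.INTER_CUBIC))
```

```text
(no output)
```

View pics/c1.png

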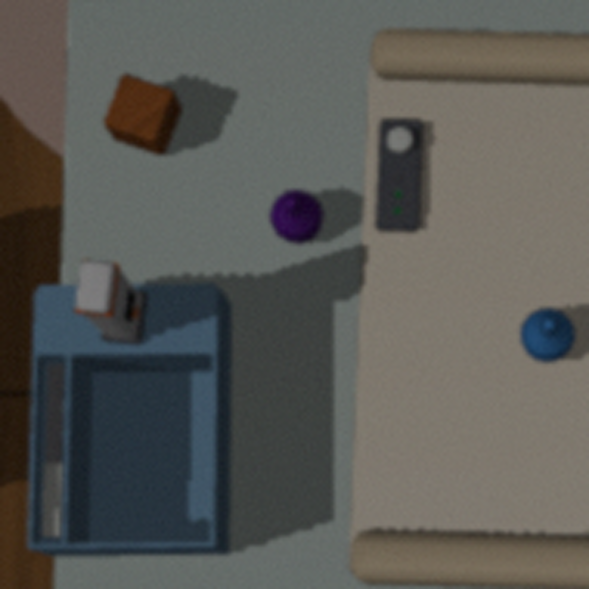

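View pics/c2.png

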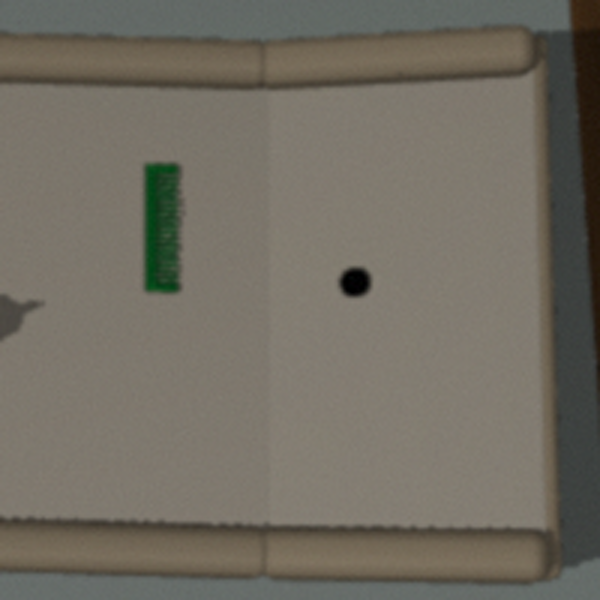

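View pics/c3.png

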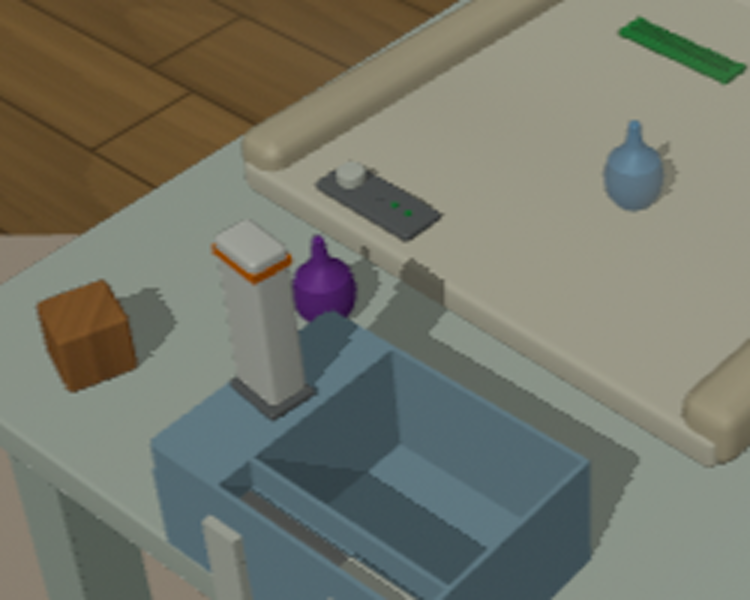

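Run:
```python
from h import *
def p1(u,v,z): return onz('top0',160+(u+.5)/3.1-.5,100+(v+.5)/3.1-.5,z).round(4)
def p2(u,v,z): return onz('top0',350+(u+.5)/3-.5,100+(v+.5)/3-.5,z).round(4)
print('comb',[p2(*q,.031)[:2] for q in [(145,163),(180,163),(180,292),(145,292)]])
print('bulb widest',p1(548,335,.047), 'nozzle', p1(548,325,.09))
print('org',[p1(*q,.08)[:2] for q in [(36,286),(218,286),(217,548),(30,548)]])
print('bin',[p1(*q,.08)[:2] for q in [(72,357),(213,357),(213,543),(70,543)]])
print('therm top',p1(97,287,.19), [p1(*q,.19)[:2] for q in [(80,262),(116,262),(112,314),(76,312)]])
print('dot',p2(355,282,.05))
print('tray rolls', p1(372,55,.045),p1(352,557,.045), p2(265,65,.04),p2(265,553,.04))
# side
print('side bulb',onz('side0',311.5,259,.047)); print('dot',onz('side0',380.5,191,.05))
print('therm top', onz('side0',100+252/3,200+248/3,.19))
```

```text
comb [array([ 0.6804, -0.1659]), array([ 0.6801, -0.1941]), array([ 0.5739, -0.1904]), array([ 0.5742, -0.1624])]
bulb widest [ 0.5466 -0.0142  0.047 ] nozzle [ 0.5459 -0.0127  0.09  ]
org [array([0.5817, 0.3681]), array([0.5802, 0.2324]), array([0.385 , 0.2309]), array([0.3865, 0.3672])]
bin [array([0.5276, 0.34  ]), array([0.5264, 0.2355]), array([0.3886, 0.2338]), array([0.3898, 0.3381])]
therm top [0.556  0.2992 0.19  ] [array([0.5736, 0.3112]), array([0.5734, 0.2865]), array([0.537 , 0.2885]), array([0.5387, 0.3131])]
dot [ 0.5765 -0.3253  0.05  ]
tray rolls [0.7709 0.1195 0.045 ] [0.3798 0.135  0.045 ] [ 0.7586 -0.2643  0.04  ] [ 0.3651 -0.2474  0.04  ]
side bulb [ 0.54294904 -0.01169151  0.047     ]
dot [ 0.57307138 -0.32058928  0.05      ]
therm top [0.55011906 0.30467313 0.19      ]
```

```bash
cat >> h.py <<'E'
def yawR(deg): return R.from_euler('z',deg,degrees=True)*R.from_quat([1,0,0,0])
def plan(p,Rt=None):
    s=r.get_state();R0=R.from_quat(s['eef_rot'])
    if Rt is None: Rt=R0
    w=(R0.inv()*Rt).as_rotvec()
    d=Rt.inv().apply(np.array(p)-s['tool_pos'])/.025
    print('clk',round(s['clock'],2),'pos',s['tool_pos'].round(4),'F',s['contact_force'].round(2),'open',round(s['opening'],3))
    print('turn tot(2pi)',(w/2/np.pi).round(4),'rows',round(np.degrees(np.linalg.norm(w))/7.16,2),' dp tot after turn',d.round(3))
E
python3 - <<'E'
from h import *
plan([.60,-.18,.20],yawR(-2))
E
```

```text
clk 0.15 pos [ 0.1562 -0.6047  0.207 ] F [-0.21 -0.62  0.16] open 1.003
turn tot(2pi) [-0.0002  0.0001  0.0458] rows 2.3  dp tot after turn [ 17.15  -17.595   0.28 ]
```

Call:
move_arm(
  turn=[
    [0, 0, 0.0153],
    [0, 0, 0.0153],
    [0, 0, 0.0153],
    [0, 0, 0],
    [0, 0, 0],
    [0, 0, 0],
    [0, 0, 0],
    [0, 0, 0],
    [0, 0, 0],
    [0, 0, 0],
  ],
  dp=[
    [0, 0, 0],
    [0, 0, 0],
    [0, 0, 0],
    [0.9, -0.9, 0],
    [0.9, -0.9, 0],
    [0.9, -0.9, 0],
    [0.9, -0.9, 0],
    [0.9, -0.9, 0],
    [0.9, -0.9, 0],
    [0.9, -0.9, 0],
  ],
  jaw=[-1, -1, -1, -1, -1, -1, -1, -1, -1, -1],
)

```text
clock: 0.98
tool_pos: [0.3202, -0.452, 0.2074]
eef_rot: [1.0, -0.018, -0.0, -0.0]
contact_force: [0.7, -0.5, -0.1]
opening: 1.003
```

Call:
move_arm(
  turn=[
    [0, 0, 0],
    [0, 0, 0],
    [0, 0, 0],
    [0, 0, 0],
    [0, 0, 0],
    [0, 0, 0],
    [0, 0, 0],
    [0, 0, 0],
    [0, 0, 0],
    [0, 0, 0],
  ],
  dp=[
    [0.9, -0.9, 0],
    [0.9, -0.9, 0],
    [0.9, -0.9, 0],
    [0.9, -0.9, 0],
    [0.9, -0.9, 0],
    [0.9, -0.9, 0],
    [0.9, -0.9, 0],
    [0.9, -0.9, 0],
    [0.9, -0.9, 0],
    [0.9, -0.9, 0],
  ],
  jaw=[-1, -1, -1, -1, -1, -1, -1, -1, -1, -1],
)

```text
clock: 1.82
tool_pos: [0.553, -0.2352, 0.2074]
eef_rot: [1.0, -0.018, -0.0, -0.0]
contact_force: [-0.2, -0.5, -0.5]
opening: 1.005
```

Run:
```python
from h import *
plan([.60,-.18,.20],yawR(-2))
snap('wrist','w1.png')
```

```text
clk 1.82 pos [ 0.553  -0.2352  0.2074] F [-0.16 -0.54 -0.46] open 1.005
turn tot(2pi) [-0.      0.0001 -0.0001] rows 0.01  dp tot after turn [ 1.802 -2.271  0.295]
['frame', 'mtx', 'tool_from_camera']
```

View pics/w1.png

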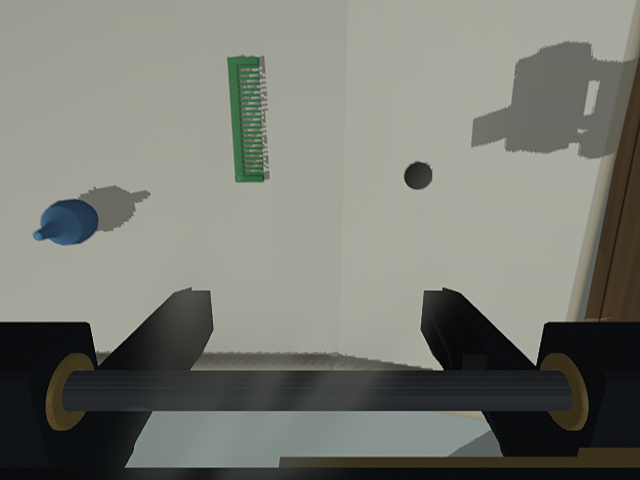

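Run:
```python
from h import *
c=[onz('w1',*q,.031)[:2] for q in [(228,57),(263,56),(264.5,181),(236,182)]]
print(np.round(c,4),np.mean(c,0), 'spine yaw',np.degrees(np.arctan2(*(c[0]-c[3])[::-1])))
print('dot',onz('w1',418,176,.0455)); print('bulb',onz('w1',70,222,.047))
print('top dot',onz('top0',350+355.5/3-.5,100+282.5/3-.5,.0455),'side',onz('side0',380.5,191,.0455))
# arm at crease / roll checks: crease points
print([onz('w1',*q,.025).round(4) for q in [(346,20),(339,330)]])
m=np.mean(c,0)
plan([m[0],m[1],.10],yawR(-2))
```

```text
[[ 0.6811 -0.1654]
 [ 0.6809 -0.1946]
 [ 0.5768 -0.1879]
 [ 0.5768 -0.1618]] [ 0.62889426 -0.17741948] spine yaw -1.926055423424704
dot [ 0.57862401 -0.32401224  0.0455    ]
bulb [ 0.54858272 -0.01250266  0.047     ]
top dot [ 0.57742117 -0.32649119  0.0455    ] side [ 0.57675832 -0.3270894   0.0455    ]
[array([ 0.7064, -0.2644,  0.025 ]), array([ 0.4169, -0.2533,  0.025 ])]
clk 1.87 pos [ 0.5594 -0.2273  0.2074] F [ 5.27  3.64 -0.8 ] open 0.999
turn tot(2pi) [-0.0009 -0.0009  0.0014] rows 0.1  dp tot after turn [ 2.707 -2.093  4.297]
```

Call:
move_arm(
  turn=[
    [0, 0, 0],
    [0, 0, 0],
    [0, 0, 0],
    [0, 0, 0],
    [0, 0, 0],
    [0, 0, 0],
    [0, 0, 0],
    [0, 0, 0],
  ],
  dp=[
    [0.5, -0.4, 0.85],
    [0.5, -0.4, 0.85],
    [0.5, -0.4, 0.85],
    [0.5, -0.4, 0.85],
    [0.5, -0.4, 0.85],
    [0, 0, 0],
    [0, 0, 0],
    [0, 0, 0],
  ],
  jaw=[-0.3, -0.3, -0.3, -0.3, -0.3, -0.3, -0.3, -0.3],
)

```text
clock: 2.53
tool_pos: [0.616, -0.1901, 0.1021]
eef_rot: [1.0, -0.018, 0.0, 0.001]
contact_force: [-0.1, 0.9, 0.9]
opening: 0.648
```

Run:
```python
from h import *
plan([.629,-.1775,.0275],yawR(-2))
snap('wrist','w2.png')
```

```text
clk 2.53 pos [ 0.616  -0.1901  0.1021] F [-0.08  0.93  0.89] open 0.648
turn tot(2pi) [ 0.0002 -0.     -0.0003] rows 0.02  dp tot after turn [ 0.503 -0.523  2.985]
['frame', 'mtx', 'tool_from_camera']
```

View pics/w2.png

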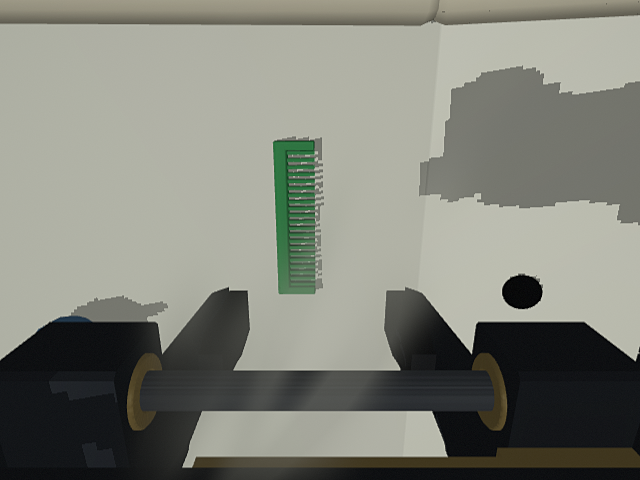

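Run:
```python
from h import *
c=[onz('w2',*q,.031)[:2] for q in [(274,141),(315,141),(315.5,293.5),(279,294)]]
print(np.round(c,4),np.mean(c,0)); print('dot',onz('w2',522.5,292,.0455))
plan([np.mean(c,0)[0],np.mean(c,0)[1],.0275],yawR(-2))
```

```text
[[ 0.6807 -0.1656]
 [ 0.6797 -0.191 ]
 [ 0.5758 -0.1875]
 [ 0.5764 -0.1619]] [ 0.62815935 -0.17648912]
dot [ 0.57875568 -0.32431207  0.0455    ]
clk 2.58 pos [ 0.6162 -0.1906  0.1027] F [ 0.19 -0.95 -0.23] open 0.649
turn tot(2pi) [ 0.0003 -0.0002 -0.0004] rows 0.02  dp tot after turn [ 0.46  -0.579  3.008]
```

Call:
move_arm(
  turn=[
    [0, 0, 0],
    [0, 0, 0],
    [0, 0, 0],
    [0, 0, 0],
    [0, 0, 0],
    [0, 0, 0],
    [0, 0, 0],
    [0, 0, 0],
  ],
  dp=[
    [0.23, -0.29, 0],
    [0.23, -0.29, 0.5],
    [0, 0, 0.6],
    [0, 0, 0.6],
    [0, 0, 0.6],
    [0, 0, 0.4],
    [0, 0, 0.3],
    [0, 0, 0],
  ],
  jaw=[-0.3, -0.3, -0.3, -0.3, -0.3, -0.3, -0.3, -0.3],
)

```text
clock: 3.25
tool_pos: [0.6276, -0.174, 0.0247]
eef_rot: [1.0, -0.018, -0.001, -0.0]
contact_force: [0.4, -0.6, -1.2]
opening: 0.649
```

Call:
move_arm(
  turn=[
    [0, 0, 0],
    [0, 0, 0],
    [0, 0, 0],
    [0, 0, 0],
    [0, 0, 0],
    [0, 0, 0],
    [0, 0, 0],
  ],
  dp=[
    [0, 0, 0],
    [0, 0, 0],
    [0, 0, 0],
    [0, 0, 0],
    [0, 0, 0],
    [0, 0, 0],
    [0, 0, 0],
  ],
  jaw=[1, 1, 1, 1, 1, 1, 1],
  newtons=15,
)

```text
clock: 3.83
tool_pos: [0.6286, -0.1747, 0.0266]
eef_rot: [1.0, -0.018, 0.0, 0.0]
contact_force: [0.3, -0.5, 0.1]
opening: 0.145
```

Call:
move_arm(
  turn=[
    [0, 0, 0],
    [0, 0, 0],
    [0, 0, 0],
    [0, 0, 0],
    [0, 0, 0],
    [0, 0, 0],
    [0, 0, 0],
    [0, 0, 0],
    [0, 0, 0],
  ],
  dp=[
    [0, 0, -0.3],
    [0, 0, -0.6],
    [0, 0, -0.8],
    [0, 0, -0.8],
    [0, 0, -0.8],
    [0, 0, -0.8],
    [0, 0, -0.8],
    [0, 0, -0.8],
    [0, 0, 0],
  ],
  jaw=[1, 1, 1, 1, 1, 1, 1, 1, 1],
)

```text
clock: 4.58
tool_pos: [0.6313, -0.1754, 0.1738]
eef_rot: [1.0, -0.018, 0.004, 0.001]
contact_force: [0.1, -0.4, -0.0]
opening: 0.005
```

Run:
```python
from h import *
plan([.452,.288,.17],yawR(-0.5))
snap('wrist','w3.png')
```

```text
clk 4.58 pos [ 0.6313 -0.1754  0.1738] F [ 0.13 -0.37 -0.05] open 0.005
turn tot(2pi) [ 0.0003 -0.0013 -0.0043] rows 0.23  dp tot after turn [ -7.335 -18.474   0.151]
['frame', 'mtx', 'tool_from_camera']
```

View pics/w3.png

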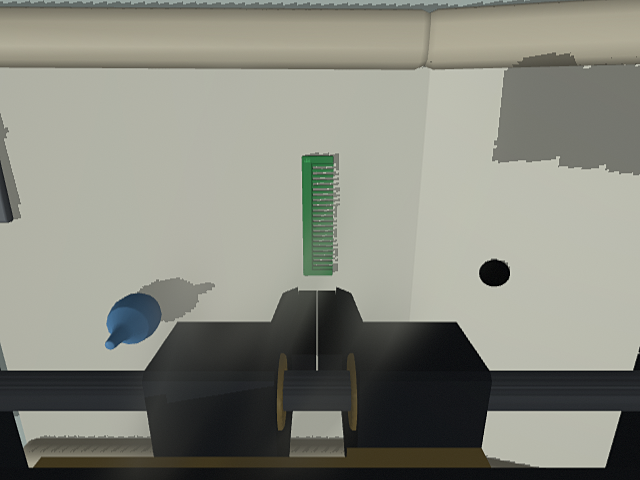

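```bash
python3 - <<'E'
from h import *
s=r.get_state()
print('tcp in w3',proj('w3',[.6313,-.1754,.1738]), 'tcp at floor',proj('w3',[.6313,-.1754,.031]))
c=[onz('w3',*q,.031)[:2] for q in [(303,156),(333,156),(333,275),(303,275)]]
print(np.round(c,4),np.mean(c,0))
K,C=load('w3');print(C[:3,3]-s['tool_pos'])
print(r.snapshot('wrist')['tool_from_camera'])
# finger tips
E
python3 - <<'E'
import cv2
im=cv2.imread('pics/w3.png');cv2.imwrite('pics/c4.png',cv2.resize(im[130:330,230:410],None,fx=3,fy=3))
E
```

```text
tcp in w3 [[317.5297238  281.93377411]] tcp at floor [[316.85427602 214.84506181]]
[[ 0.6807 -0.1659]
 [ 0.6798 -0.1902]
 [ 0.5759 -0.1878]
 [ 0.5769 -0.1611]] [ 0.62832682 -0.17626903]
[ 0.07763955 -0.00226066  0.17974256]
[[-5.75112606e-05  9.54709966e-01  2.97538025e-01  7.79507341e-02]
 [ 9.99999998e-01  5.25694705e-05  2.46108478e-05 -5.12483685e-04]
 [ 7.85480522e-06  2.97538026e-01 -9.54709968e-01 -1.76913235e-01]
 [ 0.00000000e+00  0.00000000e+00  0.00000000e+00  1.00000000e+00]]
```

View pics/c4.png

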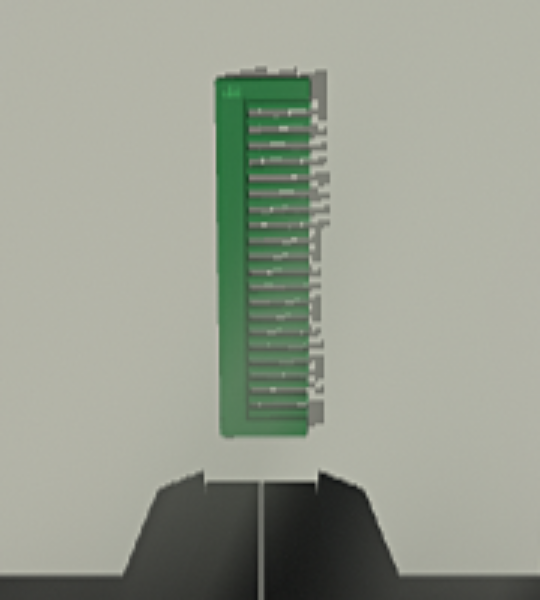

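Run:
```python
from h import *
d=r.snapshot('wrist');K=d['mtx'];C=np.linalg.inv(d['tool_from_camera'])
for x in (-.009,0,.009):
  for z in (-.03,-.02,-.015,-.01,-.005,0,.005):
    c=C@[x,0,z,1];q=K@[c[0],-c[1],-c[2]];print(x,z,(q[:2]/q[2]).round(1))
s=r.get_state();print(s['clock'],s['tool_pos'],s['contact_force'])
```

```text
-0.009 -0.03 [317.8 329.6]
-0.009 -0.02 [317.7 318.1]
-0.009 -0.015 [317.7 312.7]
-0.009 -0.01 [317.7 307.7]
-0.009 -0.005 [317.6 302.9]
-0.009 0 [317.6 298.4]
-0.009 0.005 [317.6 294. ]
0 -0.03 [317.8 310.7]
0 -0.02 [317.7 300. ]
0 -0.015 [317.7 295.1]
0 -0.01 [317.7 290.5]
0 -0.005 [317.6 286.1]
0 0 [317.6 281.9]
0 0.005 [317.6 277.9]
0.009 -0.03 [317.8 291.2]
0.009 -0.02 [317.7 281.5]
0.009 -0.015 [317.7 277. ]
0.009 -0.01 [317.7 272.7]
0.009 -0.005 [317.7 268.7]
0.009 0 [317.6 264.9]
0.009 0.005 [317.6 261.2]
4.7333 [ 0.62800464 -0.17455112  0.16866232] [0.05700416 0.04279568 0.4531932 ]
```

Call:
move_arm(
  turn=[
    [0, 0, 0],
    [0, 0, 0],
    [0, 0, 0],
    [0, 0, 0],
    [0, 0, 0],
    [0, 0, 0],
    [0, 0, 0],
    [0, 0, 0],
    [0, 0, 0],
  ],
  dp=[
    [0, 0.04, 0],
    [0, 0.03, 0.4],
    [0, 0, 0.8],
    [0, 0, 1],
    [0, 0, 1],
    [0, 0, 1],
    [0, 0, 1],
    [0, 0, 0.4],
    [0, 0, 0],
  ],
  jaw=[-0.1, -0.1, -0.1, -0.1, -0.1, -0.1, -0.1, -0.1, -0.1],
)

```text
clock: 5.48
tool_pos: [0.6253, -0.1757, 0.0249]
eef_rot: [1.0, -0.018, -0.004, -0.001]
contact_force: [-0.4, 0.2, -0.2]
opening: 0.555
```

Call:
move_arm(
  turn=[
    [0, 0, 0],
    [0, 0, 0],
    [0, 0, 0],
  ],
  dp=[
    [0, 0, 0.06],
    [0, 0, 0.04],
    [0, 0, 0],
  ],
  jaw=[-0.1, -0.1, -0.1],
)

```text
clock: 5.73
tool_pos: [0.6294, -0.1768, 0.0276]
eef_rot: [1.0, -0.018, 0.001, 0.0]
contact_force: [-0.4, -0.5, -0.5]
opening: 0.551
```

Run:
```python
from h import *
plan([.628,-.1765,.025],yawR(-2))
snap('side','s1.png')
im=cv2.imread('pics/s1.png');cv2.imwrite('pics/s1c.png',cv2.resize(im[120:300,230:450],None,fx=3,fy=3,interpolation=cv2.INTER_CUBIC))
```

```text
clk 5.73 pos [ 0.6294 -0.1768  0.0276] F [-0.42 -0.49 -0.53] open 0.551
turn tot(2pi) [ 0.0001 -0.0004 -0.0001] rows 0.02  dp tot after turn [-0.058 -0.008  0.106]
['frame', 'mtx', 'origin', 'orientation']
```

View pics/s1c.png

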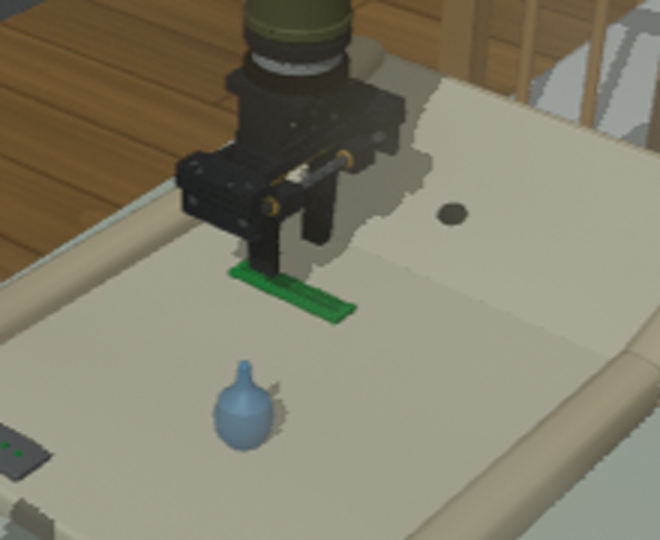

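Run:
```python
from h import *
for z in (.0276,.05,.06):
  p=proj('s1',[[.629,-.152,z],[.629,-.201,z]]);print(z,((p-[230,120])*3).round(0).tolist())
print(((proj('s1',[[.629,-.1765,.031],[.6807,-.1656,.031],[.5766,-.162,.031],[.5786,-.325,.0455],[.5486,-.0125,.047]])-[230,120])*3).round())
```

```text
0.0276 [[267.0, 305.0], [306.0, 277.0]]
0.05 [[268.0, 280.0], [306.0, 252.0]]
0.06 [[268.0, 269.0], [307.0, 241.0]]
[[287. 287.]
 [225. 270.]
 [332. 320.]
 [448. 213.]
 [239. 413.]]
```

Call:
move_arm(
  turn=[
    [0, 0, 0],
    [0, 0, 0],
    [0, 0, 0],
    [0, 0, 0],
  ],
  dp=[
    [0, 0, 0.2],
    [0, 0, 0.2],
    [0, 0, 0],
    [0, 0, 0],
  ],
  jaw=[-0.1, -0.1, -0.1, -0.1],
)

```text
clock: 6.12
tool_pos: [0.628, -0.1763, 0.016]
eef_rot: [1.0, -0.018, -0.0, -0.0]
contact_force: [-0.6, 0.1, 0.4]
opening: 0.548
```

Call:
move_arm(
  turn=[
    [0, 0, 0],
    [0, 0, 0],
  ],
  dp=[
    [0, 0, 0.1],
    [0, 0, 0],
  ],
  jaw=[-0.1, -0.1],
)

```text
clock: 6.28
tool_pos: [0.6282, -0.1764, 0.0136]
eef_rot: [1.0, -0.018, -0.0, -0.0]
contact_force: [-0.3, 0.3, 0.2]
opening: 0.546
```

Run:
```python
from h import *
plan([.628,-.1765,.025],yawR(-2))
snap('side','s2.png')
im=cv2.imread('pics/s2.png');cv2.imwrite('pics/s2c.png',cv2.resize(im[120:300,230:450],None,fx=3,fy=3,interpolation=cv2.INTER_CUBIC))
```

```text
clk 6.28 pos [ 0.6282 -0.1764  0.0136] F [-0.33  0.27  0.18] open 0.546
turn tot(2pi) [-0.      0.0001 -0.0001] rows 0.01  dp tot after turn [-0.009  0.005 -0.458]
['frame', 'mtx', 'origin', 'orientation']
```

View pics/s2c.png

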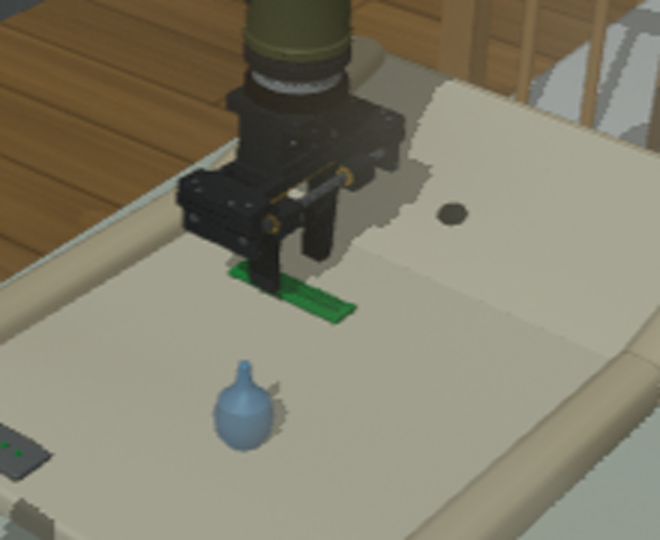

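Call:
move_arm(
  turn=[
    [0, 0, 0],
    [0, 0, 0],
    [0, 0, 0],
  ],
  dp=[
    [0, 0, 0.1],
    [0, 0, 0.1],
    [0, 0, 0],
  ],
  jaw=[-0.1, -0.1, -0.1],
)

```text
clock: 6.58
tool_pos: [0.628, -0.1763, 0.0083]
eef_rot: [1.0, -0.018, -0.0, -0.0]
contact_force: [-0.9, -0.0, -0.4]
opening: 0.551
```

Call:
move_arm(
  turn=[
    [0, 0, 0],
    [0, 0, 0],
  ],
  dp=[
    [0, 0, 0.1],
    [0, 0, 0],
  ],
  jaw=[-0.1, -0.1],
)

```text
clock: 6.75
tool_pos: [0.6281, -0.1763, 0.0059]
eef_rot: [1.0, -0.018, -0.0, -0.0]
contact_force: [-0.1, 1.4, -0.1]
opening: 0.549
```

Call:
move_arm(
  turn=[
    [0, 0, 0],
    [0, 0, 0],
  ],
  dp=[
    [0, 0, 0.08],
    [0, 0, 0],
  ],
  jaw=[-0.1, -0.1],
)

```text
clock: 6.92
tool_pos: [0.6282, -0.1764, 0.004]
eef_rot: [1.0, -0.018, -0.0, -0.0]
contact_force: [0.0, -0.2, -0.2]
opening: 0.552
```

Run:
```python
from h import *
plan([.628,-.1765,.025],yawR(-2))
snap('side','s3.png')
im=cv2.imread('pics/s3.png');cv2.imwrite('pics/s3c.png',cv2.resize(im[170:250,270:370],None,fx=6,fy=6,interpolation=cv2.INTER_CUBIC))
```

```text
clk 6.92 pos [ 0.6282 -0.1764  0.004 ] F [ 0.02 -0.22 -0.21] open 0.552
turn tot(2pi) [-0.      0.0001 -0.0001] rows 0.01  dp tot after turn [-0.008  0.006 -0.839]
['frame', 'mtx', 'origin', 'orientation']
```

View pics/s3c.png

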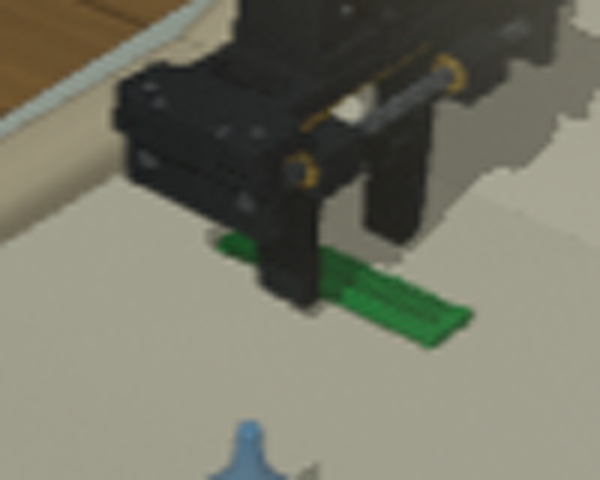

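Call:
move_arm(
  turn=[
    [0, 0, 0],
    [0, 0, 0],
  ],
  dp=[
    [0, 0, 0.06],
    [0, 0, 0],
  ],
  jaw=[-0.1, -0.1],
)

```text
clock: 7.13
tool_pos: [0.6283, -0.1764, 0.0027]
eef_rot: [1.0, -0.018, -0.0, 0.0]
contact_force: [-0.6, -0.0, 0.7]
opening: 0.55
```

Call:
move_arm(
  turn=[
    [0, 0, 0],
    [0, 0, 0],
    [0, 0, 0],
    [0, 0, 0],
    [0, 0, 0],
    [0, 0, 0],
  ],
  dp=[
    [0, 0, 0],
    [0, 0, 0],
    [0, 0, 0],
    [0, 0, 0],
    [0, 0, 0],
    [0, 0, 0],
  ],
  jaw=[1, 1, 1, 1, 1, 1],
  newtons=12,
)

```text
clock: 7.63
tool_pos: [0.6284, -0.1764, 0.0029]
eef_rot: [1.0, -0.018, 0.0, 0.0]
contact_force: [0.4, -0.0, -0.4]
opening: 0.119
```

Run:
```python
from h import *
plan([.628,-.1765,.025],yawR(-2))
snap('side','s4.png');snap('wrist','w4.png')
im=cv2.imread('pics/s4.png');a=cv2.resize(im[170:250,270:370],None,fx=4,fy=4,interpolation=cv2.INTER_CUBIC)
im=cv2.imread('pics/w4.png');b=cv2.resize(im[100:420,120:520],(400,320))
cv2.imwrite('pics/x4.png',np.hstack([a,b]))
```

```text
clk 7.63 pos [ 0.6284 -0.1764  0.0029] F [ 0.42 -0.03 -0.36] open 0.119
turn tot(2pi) [ 0.     -0.     -0.0001] rows 0.01  dp tot after turn [-0.017  0.003 -0.883]
['frame', 'mtx', 'origin', 'orientation']
['frame', 'mtx', 'tool_from_camera']
```

View pics/x4.png

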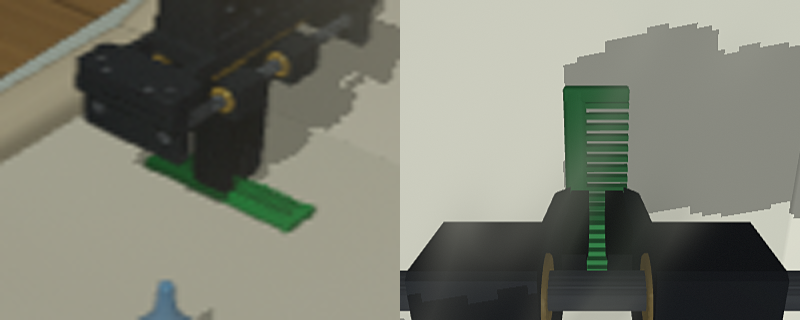

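Call:
move_arm(
  turn=[
    [0, 0, 0],
    [0, 0, 0],
    [0, 0, 0],
    [0, 0, 0],
    [0, 0, 0],
    [0, 0, 0],
    [0, 0, 0],
  ],
  dp=[
    [0, 0, 0],
    [0, 0, 0],
    [0, 0, 0],
    [0, 0, 0],
    [0, 0, 0],
    [0, 0, 0.08],
    [0, 0, 0],
  ],
  jaw=[-0.1, -0.1, -0.1, -0.1, -0.1, -0.1, -0.1],
)

```text
clock: 8.32
tool_pos: [0.6282, -0.1764, 0.0005]
eef_rot: [1.0, -0.018, -0.0, -0.0]
contact_force: [-0.4, 1.0, 0.2]
opening: 0.53
```

Call:
move_arm(
  turn=[
    [0, 0, 0],
    [0, 0, 0],
  ],
  dp=[
    [0, 0, 0.06],
    [0, 0, 0],
  ],
  jaw=[-0.1, -0.1],
)

```text
clock: 8.48
tool_pos: [0.6282, -0.1764, -0.001]
eef_rot: [1.0, -0.018, -0.0, -0.0]
contact_force: [-0.0, 0.0, -1.0]
opening: 0.55
```

Call:
move_arm(
  turn=[
    [0, 0, 0],
    [0, 0, 0],
  ],
  dp=[
    [0, 0, 0.06],
    [0, 0, 0],
  ],
  jaw=[-0.1, -0.1],
)

```text
clock: 8.65
tool_pos: [0.6282, -0.1764, -0.0024]
eef_rot: [1.0, -0.018, -0.0, -0.0]
contact_force: [-0.3, -0.4, 0.0]
opening: 0.551
```

Run:
```python
from h import *
plan([.628,-.1765,.025],yawR(-2))
snap('side','s5.png')
im=cv2.imread('pics/s5.png');cv2.imwrite('pics/s5c.png',cv2.resize(im[170:250,270:370],None,fx=6,fy=6,interpolation=cv2.INTER_CUBIC))
```

```text
clk 8.65 pos [ 0.6282 -0.1764 -0.0024] F [-0.32 -0.41  0.02] open 0.551
turn tot(2pi) [ 0.      0.0001 -0.0001] rows 0.01  dp tot after turn [-0.008  0.004 -1.097]
['frame', 'mtx', 'origin', 'orientation']
```

View pics/s5c.png

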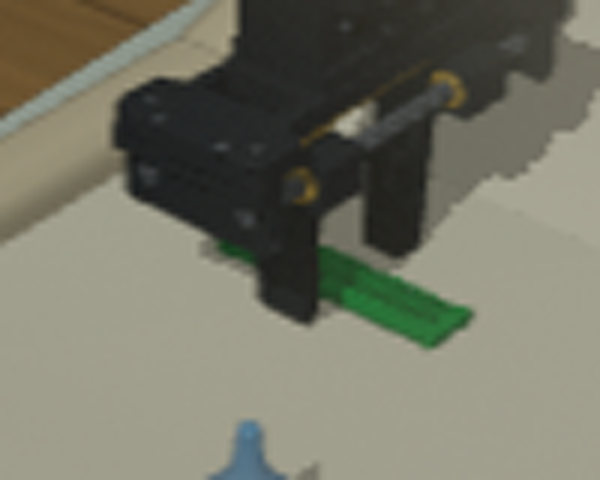

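Call:
move_arm(
  turn=[
    [0, 0, 0],
    [0, 0, 0],
  ],
  dp=[
    [0, 0, 0.06],
    [0, 0, 0],
  ],
  jaw=[-0.1, -0.1],
)

```text
clock: 8.87
tool_pos: [0.6283, -0.1764, -0.0039]
eef_rot: [1.0, -0.018, -0.0, -0.0]
contact_force: [-0.4, -0.1, -0.1]
opening: 0.552
```

Call:
move_arm(
  turn=[
    [0, 0, 0],
    [0, 0, 0],
    [0, 0, 0],
    [0, 0, 0],
    [0, 0, 0],
    [0, 0, 0],
    [0, 0, 0],
  ],
  dp=[
    [0, 0, 0],
    [0, 0, 0],
    [0, 0, 0],
    [0, 0, 0],
    [0, 0, 0],
    [0, 0, 0],
    [0, 0, 0],
  ],
  jaw=[1, 1, 1, 1, 1, 1, 1],
)

```text
clock: 9.45
tool_pos: [0.6284, -0.1765, -0.0036]
eef_rot: [1.0, -0.018, 0.0, 0.0]
contact_force: [-0.0, -0.0, 0.5]
opening: 0.292
```

Call:
move_arm(
  turn=[
    [0, 0, 0],
    [0, 0, 0],
    [0, 0, 0],
    [0, 0, 0],
    [0, 0, 0],
    [0, 0, 0],
    [0, 0, 0],
    [0, 0, 0],
    [0, 0, 0],
    [0, 0, 0],
  ],
  dp=[
    [0, 0, -0.2],
    [0, 0, -0.4],
    [0, 0, -0.8],
    [0, 0, -0.8],
    [0, 0, -0.8],
    [0, 0, -0.8],
    [0, 0, -0.8],
    [0, 0, -0.8],
    [0, 0, -0.3],
    [0, 0, 0],
  ],
  jaw=[1, 1, 1, 1, 1, 1, 1, 1, 1, 1],
)

```text
clock: 10.28
tool_pos: [0.6301, -0.1769, 0.1417]
eef_rot: [1.0, -0.018, 0.003, 0.001]
contact_force: [-0.1, -0.4, -0.5]
opening: 0.29
```

Run:
```python
from h import *
plan([.448,.287,.14],yawR(-0.5))
snap('side','s6.png')
im=cv2.imread('pics/s6.png');cv2.imwrite('pics/s6c.png',cv2.resize(im[100:260,220:420],None,fx=3,fy=3,interpolation=cv2.INTER_CUBIC))
```

```text
clk 10.28 pos [ 0.6301 -0.1769  0.1417] F [-0.1  -0.39 -0.53] open 0.29
turn tot(2pi) [ 0.0002 -0.0008 -0.0043] rows 0.22  dp tot after turn [ -7.445 -18.492   0.069]
['frame', 'mtx', 'origin', 'orientation']
```

View pics/s6c.png

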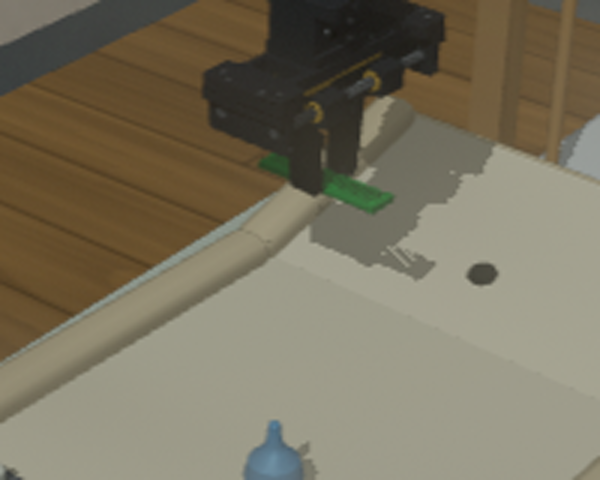

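Call:
move_arm(
  turn=[
    [0, 0, -0.0043],
    [0, 0, 0],
    [0, 0, 0],
    [0, 0, 0],
    [0, 0, 0],
    [0, 0, 0],
    [0, 0, 0],
    [0, 0, 0],
    [0, 0, 0],
    [0, 0, 0],
  ],
  dp=[
    [-0.4, -0.4, 0],
    [-0.8, -0.9, 0],
    [-0.9, -0.9, 0],
    [-0.9, -0.9, 0],
    [-0.9, -0.9, 0],
    [-0.9, -0.9, 0],
    [-0.9, -0.9, 0],
    [-0.9, -0.9, 0],
    [-0.8, -0.9, 0],
    [0, -0.9, 0],
  ],
  jaw=[1, 1, 1, 1, 1, 1, 1, 1, 1, 1],
)

```text
clock: 11.17
tool_pos: [0.4388, 0.0379, 0.1377]
eef_rot: [1.0, -0.004, -0.005, 0.001]
contact_force: [0.2, -0.1, -0.1]
opening: 0.293
```

Call:
move_arm(
  turn=[
    [0, 0, 0],
    [0, 0, 0],
    [0, 0, 0],
    [0, 0, 0],
    [0, 0, 0],
    [0, 0, 0],
    [0, 0, 0],
    [0, 0, 0],
    [0, 0, 0],
  ],
  dp=[
    [0, -0.9, 0],
    [0, -0.9, 0],
    [0, -0.9, 0],
    [0, -0.9, 0],
    [0, -0.9, 0],
    [0, -0.9, 0],
    [0, -0.9, 0],
    [0, 0, 0],
    [0, 0, 0],
  ],
  jaw=[1, 1, 1, 1, 1, 1, 1, 1, 1],
)

```text
clock: 11.92
tool_pos: [0.4458, 0.1964, 0.1378]
eef_rot: [1.0, -0.003, -0.001, 0.0]
contact_force: [-0.2, -0.6, -0.3]
opening: 0.29
```

Run:
```python
from h import *
plan([.452,.287,.03],yawR(-0.5))
snap('wrist','w7.png')
snap('top','t7.png')
im=cv2.imread('pics/t7.png');cv2.imwrite('pics/t7c.png',cv2.resize(im[100:290,150:340],None,fx=3.1,fy=3.1,interpolation=cv2.INTER_CUBIC))
```

```text
clk 11.92 pos [0.4458 0.1964 0.1378] F [-0.23 -0.56 -0.3 ] open 0.29
turn tot(2pi) [0.0001 0.0003 0.0005] rows 0.03  dp tot after turn [ 0.215 -3.627  4.311]
['frame', 'mtx', 'tool_from_camera']
['frame', 'mtx', 'origin', 'orientation']
```

View pics/w7.png

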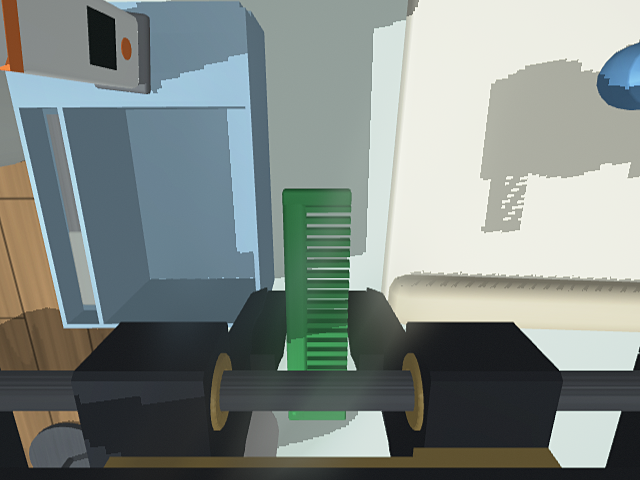

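View pics/t7c.png

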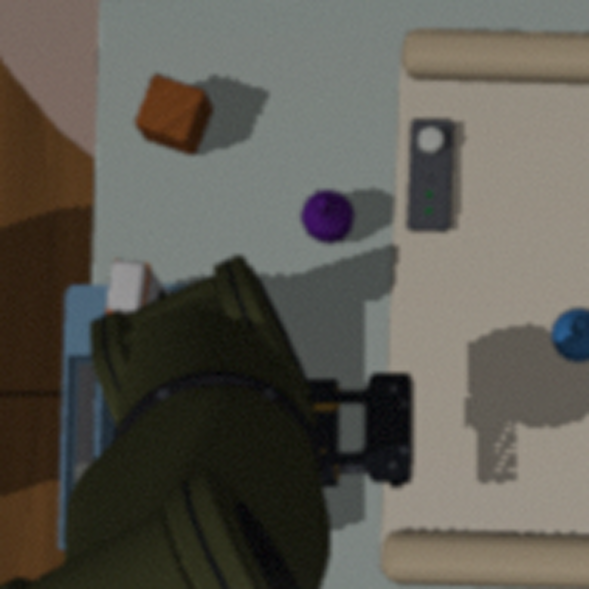

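Run:
```python
from h import *
for q in [(20,108),(63,107),(245,107),(103,325),(63,327)]: print(q,onz('w7',*q,.08).round(4))
print('flange corner',onz('w7',150,93,.086),'handle',onz('w7',132,83,.086))
s=r.get_state();print(s['tool_pos'],s['contact_force'])
```

```text
(20, 108) [0.5296 0.3664 0.08  ]
(63, 107) [0.53   0.3416 0.08  ]
(245, 107) [0.5294 0.2374 0.08  ]
(103, 325) [0.3892 0.3427 0.08  ]
(63, 327) [0.3878 0.3703 0.08  ]
flange corner [0.53690467 0.28838086 0.086     ] handle [0.54210326 0.29756433 0.086     ]
[0.44614393 0.19405824 0.13813075] [-0.06075876  0.59981823 -0.04257184]
```

Run:
```python
from h import *
for dx in (-.01,0,.01):
  # corners of left finger outer: y outer = -.1764+.0242(+.0175 back)
  P=[[.6282+dx+sx*.009,-.1764+yy,.028] for yy in (.0242,.0417,-.0242,-.0417) for sx in (-1,1)]
  print(dx,((proj('s5',P)-[270,170])*6).round(0).tolist())
```

```text
-0.01 [[337.0, 327.0], [299.0, 310.0], [309.0, 347.0], [271.0, 330.0], [412.0, 271.0], [374.0, 255.0], [438.0, 251.0], [401.0, 235.0]]
0 [[316.0, 317.0], [278.0, 300.0], [288.0, 338.0], [250.0, 321.0], [391.0, 262.0], [353.0, 246.0], [417.0, 242.0], [380.0, 227.0]]
0.01 [[295.0, 308.0], [257.0, 291.0], [267.0, 328.0], [229.0, 311.0], [370.0, 253.0], [333.0, 237.0], [396.0, 234.0], [359.0, 218.0]]
```

Call:
move_arm(
  turn=[
    [0, 0, 0],
    [0, 0, 0],
    [0, 0, 0],
    [0, 0, 0],
    [0, 0, 0],
    [0, 0, 0],
  ],
  dp=[
    [0.1, -0.8, 0],
    [0.15, -0.9, 0],
    [0, -0.9, 0],
    [0, -0.8, 0],
    [0, -0.45, 0],
    [0, 0, 0],
  ],
  jaw=[1, 1, 1, 1, 1, 1],
)

```text
clock: 12.52
tool_pos: [0.4537, 0.2934, 0.1385]
eef_rot: [1.0, -0.003, -0.0, -0.001]
contact_force: [0.1, 0.9, -0.4]
opening: 0.294
```

Call:
move_arm(
  turn=[
    [0, 0, 0],
    [0, 0, 0],
    [0, 0, 0],
    [0, 0, 0],
    [0, 0, 0],
    [0, 0, 0],
    [0, 0, 0],
  ],
  dp=[
    [0, 0, 0.5],
    [0, 0, 0.8],
    [0, 0, 0.8],
    [0, 0, 0.8],
    [0, 0, 0.7],
    [0, 0, 0.3],
    [0, 0, 0],
  ],
  jaw=[1, 1, 1, 1, 1, 1, 1],
)

```text
clock: 13.1
tool_pos: [0.4531, 0.2888, 0.0399]
eef_rot: [1.0, -0.005, -0.001, 0.002]
contact_force: [0.3, 0.5, 0.0]
opening: 0.293
```

Run:
```python
from h import *
plan([.453,.29,.04],yawR(-0.5))
snap('side','s8.png');snap('wrist','w8.png')
im=cv2.imread('pics/s8.png');im2=cv2.imread('pics/w8.png')
cv2.imwrite('pics/x8.png',np.hstack([cv2.resize(im[240:440,120:320],(400,400),interpolation=cv2.INTER_CUBIC),cv2.resize(im2,(400,400))]))
```

```text
clk 13.1 pos [0.4531 0.2888 0.0399] F [0.25 0.47 0.03] open 0.293
turn tot(2pi) [ 0.0005  0.0005 -0.0003] rows 0.04  dp tot after turn [-0.005 -0.048 -0.003]
['frame', 'mtx', 'origin', 'orientation']
['frame', 'mtx', 'tool_from_camera']
```

View pics/x8.png

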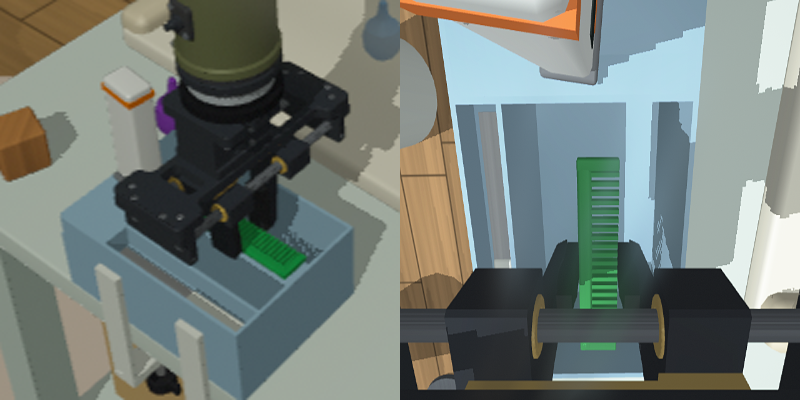

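Call:
move_arm(
  turn=[
    [0, 0, 0],
    [0, 0, 0],
    [0, 0, 0],
    [0, 0, 0],
    [0, 0, 0],
    [0, 0, 0],
    [0, 0, 0],
  ],
  dp=[
    [0, 0, 0.3],
    [0, 0, 0],
    [0, 0, 0],
    [0, 0, 0],
    [0, 0, 0],
    [0, 0, 0],
    [0, 0, 0],
  ],
  jaw=[1, 1, 0.1, 0.1, 0.1, 0.1, 0.1],
)

```text
clock: 13.78
tool_pos: [0.454, 0.2917, 0.034]
eef_rot: [1.0, -0.004, 0.0, -0.0]
contact_force: [0.4, 1.0, -0.1]
opening: 0.451
```

Call:
move_arm(
  turn=[
    [0, 0, 0],
    [0, 0, 0],
    [0, 0, 0],
    [0, 0, 0],
    [0, 0, 0],
    [0, 0, 0],
    [0, 0, 0],
    [0, 0, 0],
  ],
  dp=[
    [0, 0, -0.6],
    [0, 0, -0.9],
    [0, 0, -1],
    [0, 0, -1],
    [0, 0, -1],
    [0, 0, -0.8],
    [0, 0, 0],
    [0, 0, 0],
  ],
  jaw=[0.1, 0.1, 0.1, 0.1, 0.1, 0.1, 0.1, 0.1],
)

```text
clock: 14.45
tool_pos: [0.4544, 0.292, 0.1673]
eef_rot: [1.0, -0.004, 0.001, -0.001]
contact_force: [-0.3, -0.6, -0.9]
opening: 0.448
```

Run:
```python
from h import *
snap('wrist','w9.png')
plan([.50,-.012,.14],yawR(-0.5))
```

```text
['frame', 'mtx', 'tool_from_camera']
clk 14.5 pos [0.4536 0.2915 0.1662] F [-0.43 -0.4   0.95] open 0.452
turn tot(2pi) [0.     0.     0.0001] rows 0.0  dp tot after turn [ 1.96  12.124  1.048]
```

View pics/w9.png

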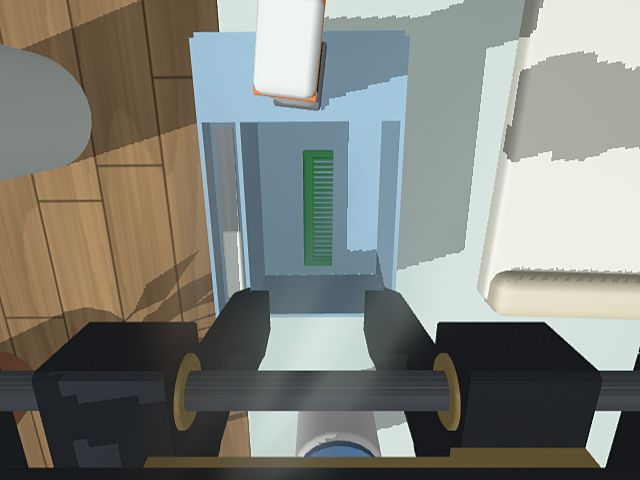

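Call:
move_arm(
  turn=[
    [0, 0, 0],
    [0, 0, 0],
    [0, 0, 0],
    [0, 0, 0],
    [0, 0, 0],
    [0, 0, 0],
    [0, 0, 0],
    [0, 0, 0],
    [0, 0, 0],
    [0, 0, 0],
  ],
  dp=[
    [0, 0.6, 0],
    [0, 0.9, 0],
    [0, 1, 0],
    [0, 1, 0],
    [0.3, 1, 0],
    [0.3, 1, 0],
    [0.3, 1, 0],
    [0.4, 1, 0],
    [0.4, 1, 0],
    [0.4, 1, 0],
  ],
  jaw=[-0.6, -0.6, -0.6, -0.6, -0.6, -0.6, -0.6, -0.6, -0.6, -0.6],
)

```text
clock: 15.33
tool_pos: [0.5031, 0.0509, 0.1651]
eef_rot: [1.0, -0.005, -0.002, 0.001]
contact_force: [0.7, -0.2, -1.0]
opening: 0.801
```

Call:
move_arm(
  turn=[
    [0, 0, 0],
    [0, 0, 0],
    [0, 0, 0],
    [0, 0, 0],
    [0, 0, 0],
    [0, 0, 0],
  ],
  dp=[
    [0, 0.9, 0.3],
    [0, 0.9, 0.3],
    [0, 0.8, 0.3],
    [0, 0, 0],
    [0, 0, 0],
    [0, 0, 0],
  ],
  jaw=[-0.6, -0.6, -0.6, -0.6, -0.6, -0.6],
)

```text
clock: 15.83
tool_pos: [0.5031, -0.0108, 0.1434]
eef_rot: [1.0, -0.004, -0.001, -0.0]
contact_force: [0.7, 0.9, -0.8]
opening: 0.799
```

Run:
```python
from h import *
plan([.5475,-.013,.14],yawR(-0.5))
snap('wrist','w10.png')
```

```text
clk 15.83 pos [ 0.5031 -0.0108  0.1434] F [ 0.67  0.88 -0.8 ] open 0.799
turn tot(2pi) [-0.0001  0.0002  0.0001] rows 0.01  dp tot after turn [1.775 0.072 0.135]
['frame', 'mtx', 'tool_from_camera']
```

View pics/w10.png

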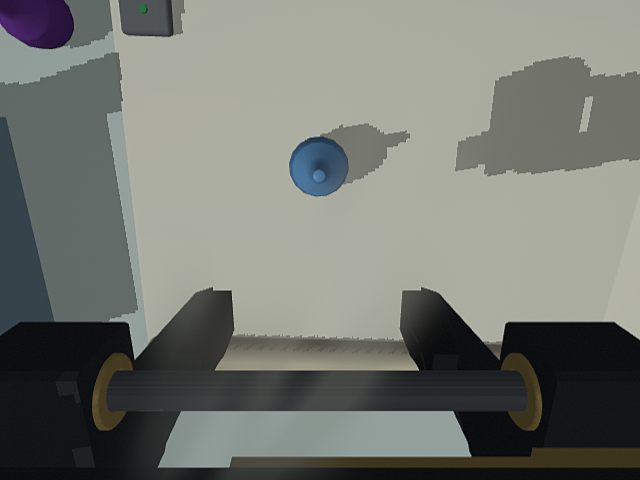

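Run:
```python
from h import *
print(onz('w10',319,167,.048),onz('w10',319.5,176,.088))
plan([.5475,-.013,.14],yawR(-0.5))
```

```text
[ 0.54776425 -0.01233444  0.048     ] [ 0.54736759 -0.01241281  0.088     ]
clk 15.88 pos [ 0.5035 -0.0102  0.1436] F [0.39 0.66 1.36] open 0.797
turn tot(2pi) [-0.0001  0.0001  0.0003] rows 0.02  dp tot after turn [1.762 0.098 0.145]
```

Call:
move_arm(
  turn=[
    [0, 0, 0],
    [0, 0, 0],
    [0, 0, 0],
    [0, 0, 0],
    [0, 0, 0],
    [0, 0, 0],
    [0, 0, 0],
    [0, 0, 0],
    [0, 0, 0],
    [0, 0, 0],
  ],
  dp=[
    [0.8, 0.08, 0],
    [0.96, 0, 0],
    [0, 0, 0],
    [0, 0, 0.8],
    [0, 0, 0.9],
    [0, 0, 0.9],
    [0, 0, 0.9],
    [0, 0, 0.9],
    [0, 0, 0.6],
    [0, 0, 0],
  ],
  jaw=[-0.6, -0.6, -0.6, -0.6, -0.6, -0.6, -0.6, -0.6, -0.6, -0.6],
)

```text
clock: 16.72
tool_pos: [0.5454, -0.012, 0.0163]
eef_rot: [1.0, -0.003, -0.003, -0.0]
contact_force: [0.1, -0.6, -1.5]
opening: 0.803
```

Call:
move_arm(
  turn=[
    [0, 0, 0],
    [0, 0, 0],
    [0, 0, 0],
    [0, 0, 0],
  ],
  dp=[
    [0, 0, 0.4],
    [0, 0, 0.3],
    [0, 0, 0],
    [0, 0, 0],
  ],
  jaw=[-0.6, -0.6, -0.6, -0.6],
)

```text
clock: 17.05
tool_pos: [0.548, -0.0135, 0.0016]
eef_rot: [1.0, -0.004, 0.0, -0.0]
contact_force: [0.2, 0.3, 0.2]
opening: 0.798
```

Run:
```python
from h import *
plan([.5475,-.0123,-.001],yawR(-0.5))
snap('side','s11.png');snap('wrist','w11.png')
im=cv2.imread('pics/s11.png');im2=cv2.imread('pics/w11.png')
cv2.imwrite('pics/x11.png',np.hstack([cv2.resize(im[180:300,250:370],(400,400),interpolation=cv2.INTER_CUBIC),cv2.resize(im2,(400,400))]))
```

```text
clk 17.05 pos [ 0.548  -0.0135  0.0016] F [0.24 0.3  0.16] open 0.798
turn tot(2pi) [-0.     -0.0001  0.0001] rows 0.0  dp tot after turn [-0.019 -0.048  0.105]
['frame', 'mtx', 'origin', 'orientation']
['frame', 'mtx', 'tool_from_camera']
```

View pics/x11.png

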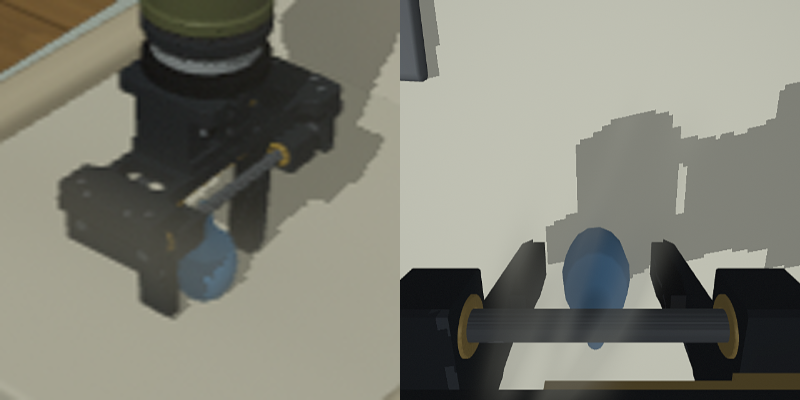

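Call:
move_arm(
  turn=[
    [0, 0, 0],
    [0, 0, 0],
    [0, 0, 0],
    [0, 0, 0],
    [0, 0, 0],
    [0, 0, 0],
    [0, 0, 0],
    [0, 0, 0],
  ],
  dp=[
    [0, -0.05, 0.08],
    [0, 0, 0],
    [0, 0, 0],
    [0, 0, 0],
    [0, 0, 0],
    [0, 0, 0],
    [0, 0, 0],
    [0, 0, 0],
  ],
  jaw=[-0.6, 1, 1, 1, 1, 1, 1, 1],
  newtons=15,
)

```text
clock: 17.82
tool_pos: [0.5479, -0.0125, -0.0006]
eef_rot: [1.0, -0.004, 0.0, 0.0]
contact_force: [-0.1, -0.4, 0.5]
opening: 0.46
```

Call:
move_arm(
  turn=[
    [0, 0, 0],
    [0, 0, 0],
    [0, 0, 0],
    [0, 0, 0],
    [0, 0, 0],
    [0, 0, 0],
    [0, 0, 0],
    [0, 0, 0],
    [0, 0, 0],
    [0, 0, 0],
  ],
  dp=[
    [0, 0, 0],
    [0, 0, 0],
    [0, 0, -0.2],
    [0, 0, -0.5],
    [0, 0, -0.8],
    [0, 0, -1],
    [0, 0, -1],
    [0, 0, -1],
    [0, 0, -1],
    [0, 0, 0],
  ],
  jaw=[1, 1, 1, 1, 1, 1, 1, 1, 1, 1],
)

```text
clock: 18.65
tool_pos: [0.5509, -0.0126, 0.1422]
eef_rot: [1.0, -0.005, 0.005, -0.0]
contact_force: [0.1, 0.2, -0.5]
opening: 0.462
```

Run:
```python
from h import *
plan([.453,.29,.15],yawR(-0.5))
snap('wrist','w12.png')
```

```text
clk 18.65 pos [ 0.5509 -0.0126  0.1422] F [ 0.15  0.15 -0.46] open 0.462
turn tot(2pi) [-0.     -0.0015 -0.    ] rows 0.07  dp tot after turn [ -4.023 -12.07   -0.311]
['frame', 'mtx', 'tool_from_camera']
```

View pics/w12.png

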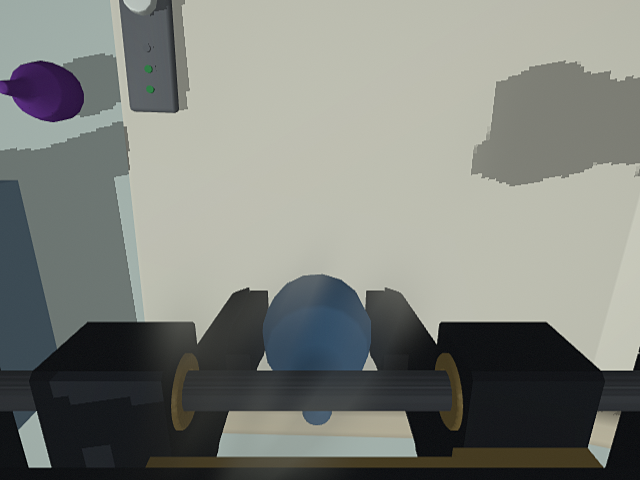

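Call:
move_arm(
  turn=[
    [0, 0, 0],
    [0, 0, 0],
    [0, 0, 0],
    [0, 0, 0],
    [0, 0, 0],
    [0, 0, 0],
    [0, 0, 0],
    [0, 0, 0],
    [0, 0, 0],
    [0, 0, 0],
  ],
  dp=[
    [-0.5, -0.5, 0],
    [-0.9, -0.8, 0],
    [-0.9, -0.9, 0],
    [-0.9, -0.9, 0],
    [-0.9, -0.9, 0],
    [0, -0.9, 0],
    [0, -0.9, 0],
    [0, -0.9, 0],
    [0, -0.9, 0],
    [0, -0.9, 0],
  ],
  jaw=[1, 1, 1, 1, 1, 1, 1, 1, 1, 1],
)

```text
clock: 19.53
tool_pos: [0.4462, 0.2017, 0.1364]
eef_rot: [1.0, -0.004, -0.001, 0.0]
contact_force: [0.8, -0.2, 0.2]
opening: 0.456
```

Call:
move_arm(
  turn=[
    [0, 0, 0],
    [0, 0, 0],
    [0, 0, 0],
    [0, 0, 0],
    [0, 0, 0],
    [0, 0, 0],
    [0, 0, 0],
  ],
  dp=[
    [0, -0.9, 0],
    [0, -0.9, 0],
    [0, -0.9, 0],
    [0, -0.8, 0],
    [0, 0, 0],
    [0, 0, 0],
    [0, 0, 0],
  ],
  jaw=[1, 1, 1, 1, 1, 1, 1],
)

```text
clock: 20.12
tool_pos: [0.4474, 0.2868, 0.1364]
eef_rot: [1.0, -0.005, -0.001, 0.001]
contact_force: [-0.1, -0.1, 0.7]
opening: 0.46
```

Run:
```python
from h import *
plan([.447,.29,.03],yawR(-0.5))
snap('wrist','w13.png')
```

```text
clk 20.12 pos [0.4474 0.2868 0.1364] F [-0.12 -0.06  0.72] open 0.46
turn tot(2pi) [ 0.0003  0.0002 -0.0001] rows 0.02  dp tot after turn [-0.017 -0.126  4.256]
['frame', 'mtx', 'tool_from_camera']
```

View pics/w13.png

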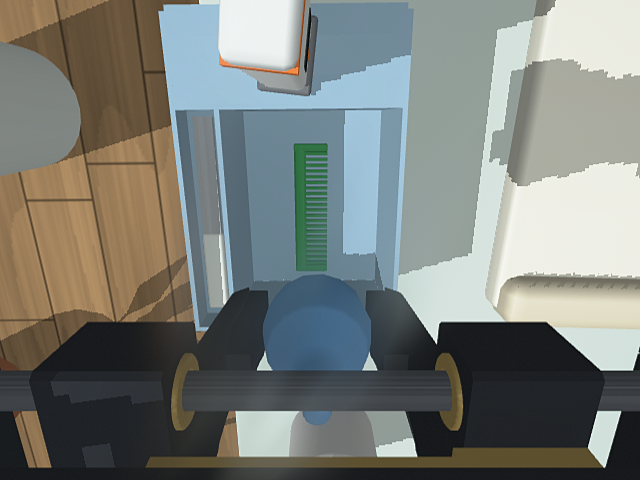

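Call:
move_arm(
  turn=[
    [0, 0, 0],
    [0, 0, 0],
    [0, 0, 0],
    [0, 0, 0],
    [0, 0, 0],
    [0, 0, 0],
    [0, 0, 0],
    [0, 0, 0],
  ],
  dp=[
    [0, -0.1, 0.5],
    [0, 0, 0.8],
    [0, 0, 0.8],
    [0, 0, 0.8],
    [0, 0, 0.8],
    [0, 0, 0.6],
    [0, 0, 0],
    [0, 0, 0],
  ],
  jaw=[1, 1, 1, 1, 1, 1, 1, 1],
)

```text
clock: 20.83
tool_pos: [0.4477, 0.2892, 0.029]
eef_rot: [1.0, -0.005, -0.001, 0.001]
contact_force: [0.4, -0.5, -0.8]
opening: 0.457
```

Call:
move_arm(
  turn=[
    [0, 0, 0],
    [0, 0, 0],
    [0, 0, 0],
    [0, 0, 0],
    [0, 0, 0],
  ],
  dp=[
    [0, 0, 0],
    [0, 0, 0],
    [0, 0, 0],
    [0, 0, 0],
    [0, 0, 0],
  ],
  jaw=[-0.2, -0.2, -0.2, -0.2, -0.2],
)

```text
clock: 21.25
tool_pos: [0.4482, 0.2911, 0.0299]
eef_rot: [1.0, -0.004, 0.0, -0.0]
contact_force: [-0.6, -0.7, 0.2]
opening: 0.599
```

Call:
move_arm(
  turn=[
    [0, 0, 0],
    [0, 0, 0],
    [0, 0, 0],
    [0, 0, 0],
    [0, 0, 0],
    [0, 0, 0],
    [0, 0, 0],
    [0, 0, 0],
    [0, 0, 0],
    [0, 0, 0],
  ],
  dp=[
    [0, 0, -0.3],
    [0, 0, -0.7],
    [0, 0, -1],
    [0, 0, -1],
    [0, 0, -1],
    [0, 0, -1],
    [0, 0, -1],
    [0, 0, -0.8],
    [0, 0, 0],
    [0, 0, 0],
  ],
  jaw=[-0.2, -0.2, -0.2, -0.2, -0.2, -0.2, -0.2, -0.2, -0.2, -0.2],
)

```text
clock: 22.08
tool_pos: [0.4484, 0.2913, 0.2007]
eef_rot: [1.0, -0.004, 0.001, -0.001]
contact_force: [-0.5, -0.4, 0.1]
opening: 0.601
```

Run:
```python
from h import *
plan([.447,.29,.03],yawR(-0.5))
snap('wrist','w14.png')
```

```text
clk 22.08 pos [0.4484 0.2913 0.2007] F [-0.53 -0.38  0.11] open 0.601
turn tot(2pi) [-0.0003 -0.0004  0.    ] rows 0.02  dp tot after turn [-0.054  0.052  6.829]
['frame', 'mtx', 'tool_from_camera']
```

View pics/w14.png

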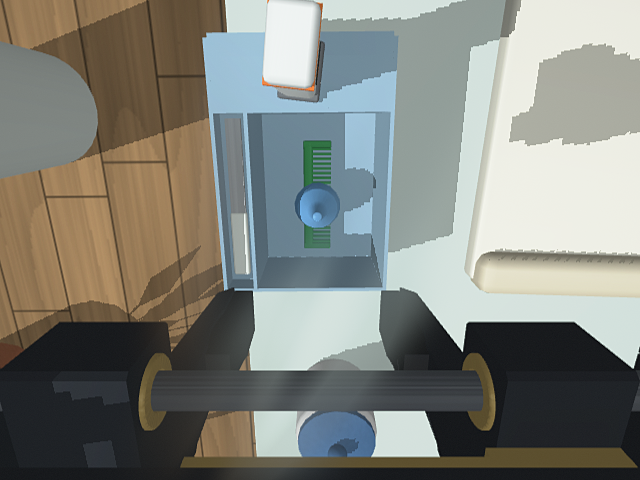

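Run:
```python
from h import *
im=cv2.imread('pics/w14.png');cv2.imwrite('pics/c14.png',cv2.resize(im[0:120,230:350],None,fx=5,fy=5,interpolation=cv2.INTER_CUBIC))
```

```text
(no output)
```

View pics/c14.png

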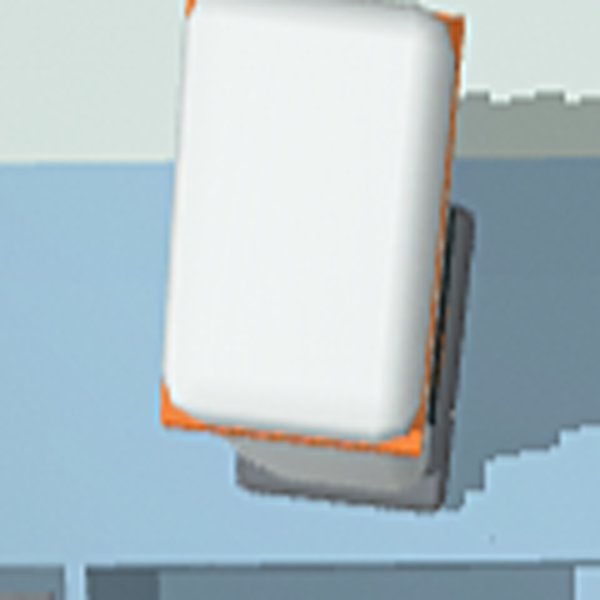

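Run:
```python
from h import *
f=lambda u,v,z: onz('w14',230+(u+.5)/5-.5,(v+.5)/5-.5,z)[:2]
for z in (.18,.185):
  c=np.array([f(*q,z) for q in [(162,427),(421,453),(463,14),(189,-5)]])
  print(z,c.round(4).tolist(),c.mean(0).round(4),[np.linalg.norm(c[i]-c[i-1]).round(4) for i in range(4)])
  for a,b in ((0,3),(1,2)):print('yaw x',np.degrees(np.arctan2(*(c[b]-c[a])[::-1])))
  d=c[0]-c[1];print('yaw y',np.degrees(np.arctan2(-d[0],d[1])))
c=np.array([f(*q,.086) for q in [(235,494),(442,513),(475,206)]])
print(c.round(4).tolist(),(c[0]+c[2])/2,[np.linalg.norm(c[i]-c[i-1]).round(4) for i in range(3)]);d=c[2]-c[1];print(np.degrees(np.arctan2(d[1],d[0])))
d=c[0]-c[1];print(np.degrees(np.arctan2(-d[0],d[1])))
```

```text
0.18 [[0.5412, 0.317], [0.5386, 0.2924], [0.5755, 0.2882], [0.5773, 0.3128]] [0.5581 0.3026] [np.float64(0.0364), np.float64(0.0248), np.float64(0.0372), np.float64(0.0246)]
yaw x -6.687588417311152
yaw x -6.4433731128669764
yaw y -5.867711076512208
0.185 [[0.5408, 0.3163], [0.5383, 0.2923], [0.5743, 0.2883], [0.576, 0.3122]] [0.5573 0.3023] [np.float64(0.0354), np.float64(0.0241), np.float64(0.0362), np.float64(0.024)]
yaw x -6.68758841731107
yaw x -6.443373112866912
yaw y -5.867711076512253
[[0.5394, 0.3195], [0.5366, 0.2902], [0.5761, 0.2854]] [0.55775071 0.30248246] [np.float64(0.0501), np.float64(0.0295), np.float64(0.0397)]
-6.9211787198192845
-5.4481893507220205
```

Call:
move_arm(
  turn=[
    [0, 0, 0.0083],
    [0, 0, 0.0084],
    [0, 0, 0],
    [0, 0, 0],
    [0, 0, 0],
    [0, 0, 0],
    [0, 0, 0],
    [0, 0, 0],
    [0, 0, 0],
  ],
  dp=[
    [0, 0, 0],
    [0, 0, 0],
    [0.7, 0, 0],
    [0.9, -0.2, 0],
    [0.9, -0.3, 0],
    [0.9, -0.3, 0],
    [0.8, -0.2, 0],
    [0, 0, 0],
    [0, 0, 0],
  ],
  jaw=[-0.5, -0.5, -0.5, -0.5, -0.5, -0.5, -0.5, -0.5, -0.5],
)

```text
clock: 22.88
tool_pos: [0.5547, 0.303, 0.1974]
eef_rot: [0.998, -0.057, -0.001, 0.001]
contact_force: [1.0, -0.3, -0.8]
opening: 0.753
```

Run:
```python
from h import *
plan([.5575,.3024,.115],yawR(-6.5))
```

```text
clk 22.88 pos [0.5547 0.303  0.1974] F [ 1.05 -0.27 -0.79] open 0.753
turn tot(2pi) [ 0.0004  0.0004 -0.0002] rows 0.03  dp tot after turn [0.115 0.01  3.298]
```

Call:
move_arm(
  turn=[
    [0, 0, 0],
    [0, 0, 0],
    [0, 0, 0],
    [0, 0, 0],
    [0, 0, 0],
    [0, 0, 0],
    [0, 0, 0],
    [0, 0, 0],
  ],
  dp=[
    [0.1, 0, 0],
    [0, 0, 0.5],
    [0, 0, 0.7],
    [0, 0, 0.7],
    [0, 0, 0.7],
    [0, 0, 0.6],
    [0, 0, 0],
    [0, 0, 0],
  ],
  jaw=[-0.5, -0.5, -0.5, -0.5, -0.5, -0.5, -0.5, -0.5],
)

```text
clock: 23.55
tool_pos: [0.556, 0.3033, 0.1188]
eef_rot: [0.998, -0.056, -0.001, 0.001]
contact_force: [1.1, -0.3, -0.8]
opening: 0.752
```

Run:
```python
from h import *
plan([.5575,.3024,.115],yawR(-6.5))
snap('side','s15.png');snap('wrist','w15.png')
im=cv2.imread('pics/s15.png');im2=cv2.imread('pics/w15.png')
cv2.imwrite('pics/x15.png',np.hstack([cv2.resize(im[190:390,110:310],(400,400),interpolation=cv2.INTER_CUBIC),cv2.resize(im2,(400,400))]))
```

```text
clk 23.55 pos [0.556  0.3033 0.1188] F [ 1.06 -0.26 -0.82] open 0.752
turn tot(2pi) [0.0002 0.0004 0.0001] rows 0.02  dp tot after turn [0.064 0.029 0.15 ]
['frame', 'mtx', 'origin', 'orientation']
['frame', 'mtx', 'tool_from_camera']
```

View pics/x15.png

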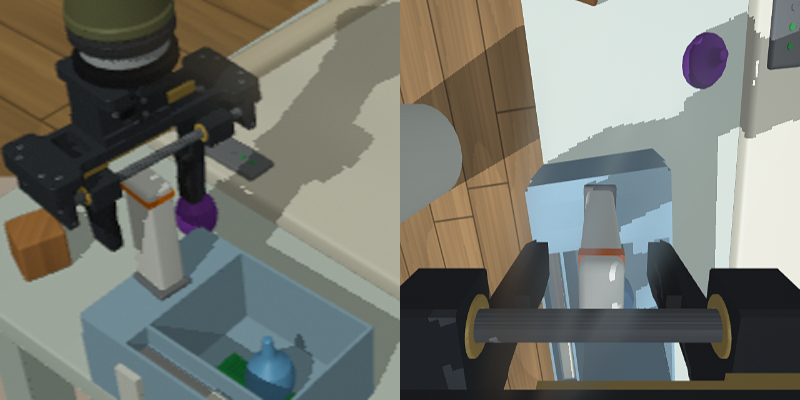

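Call:
move_arm(
  turn=[
    [0, 0, 0],
    [0, 0, 0],
    [0, 0, 0],
    [0, 0, 0],
    [0, 0, 0],
    [0, 0, 0],
    [0, 0, 0],
    [0, 0, 0],
    [0, 0, 0],
    [0, 0, 0],
  ],
  dp=[
    [0.04, 0.03, 0.15],
    [0, 0, 0],
    [0, 0, 0],
    [0, 0, 0],
    [0, 0, 0],
    [0, 0, 0],
    [0, 0, 0],
    [0, 0, 0],
    [0, 0, 0],
    [0, 0, 0],
  ],
  jaw=[-0.5, -0.5, 1, 1, 1, 1, 1, 1, 1, 1],
  newtons=30,
)

```text
clock: 24.48
tool_pos: [0.5584, 0.3026, 0.1155]
eef_rot: [0.998, -0.057, -0.0, 0.0]
contact_force: [0.3, -0.0, 0.6]
opening: 0.27
```

Run:
```python
from h import *
s=r.get_state();print(s)
```

```text
{'clock': 24.4833, 'q': array([-0.64735558,  0.81944   ,  0.14442413,  1.62459606, -0.16195705,
        0.70946201, -2.10932438]), 'qd': array([-0.00024794, -0.00029462, -0.00036974,  0.00138691, -0.00171859,
        0.00030011,  0.00232789]), 'joint_torque': array([-4.33799706e-02, -5.55926907e+01,  3.50999840e+00, -1.28955781e+01,
        1.44512593e-02, -7.98787270e-02, -3.52305497e-04]), 'tool_pos': array([0.55842148, 0.30264936, 0.11552476]), 'eef_rot': array([ 9.98390656e-01, -5.67105415e-02, -3.57439588e-05,  1.04826228e-04]), 'contact_force': array([ 0.33940131, -0.00294947,  0.56976636]), 'moment': array([ 0.05610148,  0.00479198, -0.02680974]), 'opening': 0.27002461126412686}
```

Call:
move_arm(
  turn=[
    [0, 0, 0],
    [0, 0, 0],
    [0, 0, 0],
    [0, 0, 0],
    [0, 0, 0],
    [0, 0, 0],
    [0, 0, 0],
    [0, 0, 0],
    [0, 0, 0],
  ],
  dp=[
    [0, 0, -0.2],
    [0, 0, -0.4],
    [0, 0, -0.6],
    [0, 0, -0.6],
    [0, 0, -0.6],
    [0, 0, -0.7],
    [0, 0, -0.7],
    [0, 0, 0],
    [0, 0, 0],
  ],
  jaw=[1, 1, 1, 1, 1, 1, 1, 1, 1],
)

```text
clock: 25.23
tool_pos: [0.5591, 0.303, 0.2118]
eef_rot: [0.998, -0.057, 0.001, -0.001]
contact_force: [0.1, -0.5, -2.1]
opening: 0.273
```

Call:
move_arm(
  turn=[
    [0, 0, 0],
    [0, 0, 0],
    [0, 0, 0],
  ],
  dp=[
    [0, 0, -0.5],
    [0, 0, 0],
    [0, 0, 0],
  ],
  jaw=[1, 1, 1],
)

```text
clock: 25.48
tool_pos: [0.5583, 0.3026, 0.2224]
eef_rot: [0.998, -0.057, -0.0, 0.0]
contact_force: [1.0, 0.5, -1.2]
opening: 0.272
```

Run:
```python
from h import *
plan([.5575,.30,.22],yawR(-6.5))
snap('side','s16.png');snap('wrist','w16.png')
im=cv2.imread('pics/s16.png');im2=cv2.imread('pics/w16.png')
cv2.imwrite('pics/x16.png',np.hstack([cv2.resize(im[150:400,90:340],(400,400),interpolation=cv2.INTER_CUBIC),cv2.resize(im2,(400,400))]))
```

```text
clk 25.48 pos [0.5583 0.3026 0.2224] F [ 1.04  0.53 -1.18] open 0.272
turn tot(2pi) [ 0.0001  0.0001 -0.    ] rows 0.0  dp tot after turn [-0.018  0.106  0.098]
['frame', 'mtx', 'origin', 'orientation']
['frame', 'mtx', 'tool_from_camera']
```

View pics/x16.png

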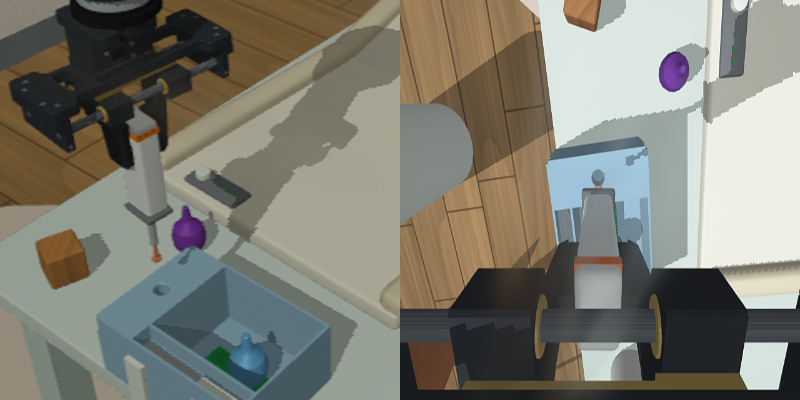

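Run:
```python
from h import *
im=cv2.imread('pics/w16.png');cv2.imwrite('pics/c16.png',cv2.resize(im[180:360,260:380],None,fx=4,fy=4,interpolation=cv2.INTER_CUBIC))
d=r.snapshot('wrist');K=d['mtx'];C=np.linalg.inv(d['tool_from_camera'])
for x in (-.005,-.001,.003):
  for z in (.095,.1005,.106):
    c=C@[x,0,z,1];q=K@[c[0],-c[1],-c[2]];print(x,z,(q[:2]/q[2]).round(1), 'f/d',388/q[2])
im=cv2.imread('pics/s16.png');cv2.imwrite('pics/c16s.png',cv2.resize(im[200:330,140:220],None,fx=4,fy=4,interpolation=cv2.INTER_CUBIC))
print(proj('s16',[[.5583,.3026,.2224-.1005]]),proj('s16',[[.5583,.3026,.2224-.1005+.065]]))
```

```text
-0.005 0.095 [317.4 235.5] f/d 1364.8957327964124
-0.005 0.1005 [317.4 233.3] f/d 1340.1413608833598
-0.005 0.106 [317.3 231.3] f/d 1316.2689072700764
-0.001 0.095 [317.4 230.3] f/d 1370.6342263547472
-0.001 0.1005 [317.4 228.2] f/d 1345.6731683232465
-0.001 0.106 [317.3 226.2] f/d 1321.6049972554993
0.003 0.095 [317.4 225. ] f/d 1376.4211768647406
0.003 0.1005 [317.4 223. ] f/d 1351.250833210314
0.003 0.106 [317.3 221.1] f/d 1326.9845278443722
[[186.2517147  312.13695672]] [[181.60170472 281.41084865]]
```

View pics/c16.png

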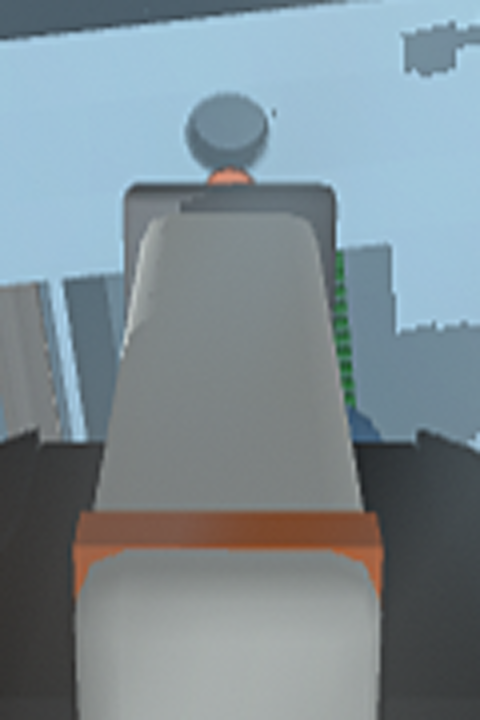

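View pics/c16s.png

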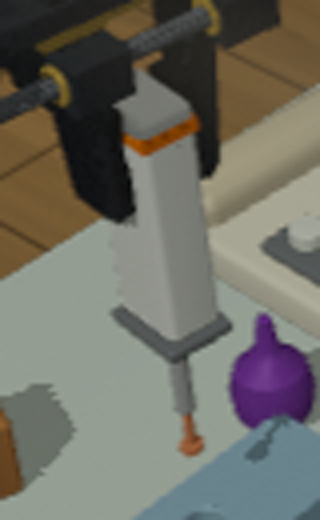

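```bash
cat >> h.py <<'E'
def dotpose(h,dot=(.5783,-.325,.0455),yaw=-2.2):
    a=np.radians(yaw);X=np.array([np.cos(a),np.sin(a),0]);Y=np.array([-np.sin(a),np.cos(a),0])
    n=Y*np.sin(np.radians(15))+np.array([0,0,np.cos(np.radians(15))])
    Rt=R.from_matrix(np.c_[X,np.cross(-n,X),-n])
    tip=np.array(dot)+n*h
    return tip+n*.1005+X*.001,Rt
E
python3 - <<'E'
from h import *
p,Rt=dotpose(.05);print(p)
plan(p,Rt)
plan([.575,-.25,.22])
E
```

```text
[ 0.58079456 -0.28611483  0.19087184]
clk 25.63 pos [0.5578 0.3024 0.2219] F [ 0.07 -0.05 -1.21] open 0.268
turn tot(2pi) [-0.0415  0.0018 -0.0118] rows 2.17  dp tot after turn [ 1.821 22.367  7.28 ]
clk 25.63 pos [0.5578 0.3024 0.2219] F [ 0.07 -0.05 -1.21] open 0.268
turn tot(2pi) [0. 0. 0.] rows 0.0  dp tot after turn [ 3.183 21.877  0.099]
```

Call:
move_arm(
  turn=[
    [0, 0, 0],
    [0, 0, 0],
    [0, 0, 0],
    [0, 0, 0],
    [0, 0, 0],
    [0, 0, 0],
    [0, 0, 0],
    [0, 0, 0],
    [0, 0, 0],
    [0, 0, 0],
  ],
  dp=[
    [0, 0.3, 0],
    [0.1, 0.6, 0],
    [0.1, 0.9, 0],
    [0.15, 0.95, 0],
    [0.15, 0.95, 0],
    [0.15, 0.95, 0],
    [0.15, 0.95, 0],
    [0.15, 0.95, 0],
    [0.15, 0.95, 0],
    [0.15, 0.95, 0],
  ],
  jaw=[1, 1, 1, 1, 1, 1, 1, 1, 1, 1],
)

```text
clock: 26.47
tool_pos: [0.565, 0.0861, 0.2231]
eef_rot: [0.998, -0.058, -0.0, 0.001]
contact_force: [0.1, 0.5, -2.0]
opening: 0.272
```

Call:
move_arm(
  turn=[
    [0, 0, 0],
    [0, 0, 0],
    [0, 0, 0],
    [0, 0, 0],
    [0, 0, 0],
    [0, 0, 0],
    [0, 0, 0],
    [0, 0, 0],
    [0, 0, 0],
    [0, 0, 0],
  ],
  dp=[
    [0.15, 0.95, 0],
    [0.15, 0.95, 0],
    [0.15, 0.95, 0],
    [0.15, 0.95, 0],
    [0.15, 0.95, 0],
    [0.15, 0.95, 0],
    [0.15, 0.95, 0],
    [0.15, 0.9, 0],
    [0.15, 0.9, 0],
    [0.15, 0.6, 0],
  ],
  jaw=[1, 1, 1, 1, 1, 1, 1, 1, 1, 1],
)

```text
clock: 27.3
tool_pos: [0.5754, -0.1448, 0.2231]
eef_rot: [0.998, -0.059, -0.0, 0.001]
contact_force: [-0.1, -0.5, -0.7]
opening: 0.268
```

Run:
```python
from h import *
p,Rt=dotpose(.05);print(p)
plan(p,Rt)
```

```text
[ 0.58079456 -0.28611483  0.19087184]
clk 27.3 pos [ 0.5754 -0.1448  0.2231] F [-0.09 -0.51 -0.69] open 0.268
turn tot(2pi) [-0.0412  0.0018 -0.0126] rows 2.17  dp tot after turn [0.432 5.115 2.707]
```

Call:
move_arm(
  turn=[
    [-0.0103, 0.0004, -0.0031],
    [-0.0103, 0.0004, -0.0031],
    [-0.0103, 0.0005, -0.0032],
    [-0.0103, 0.0005, -0.0032],
    [0, 0, 0],
    [0, 0, 0],
    [0, 0, 0],
    [0, 0, 0],
    [0, 0, 0],
    [0, 0, 0],
  ],
  dp=[
    [0, 0, 0],
    [0, 0, 0],
    [0, 0, 0],
    [0, 0, 0],
    [0.1, 0.8, 0.3],
    [0.1, 0.9, 0.4],
    [0.1, 0.9, 0.4],
    [0.1, 0.6, 0.3],
    [0, 0, 0],
    [0, 0, 0],
  ],
  jaw=[1, 1, 1, 1, 1, 1, 1, 1, 1, 1],
)

```text
clock: 28.13
tool_pos: [0.5827, -0.2286, 0.2096]
eef_rot: [0.991, -0.019, -0.003, 0.129]
contact_force: [-0.1, 0.2, -1.1]
opening: 0.271
```

Run:
```python
from h import *
p,Rt=dotpose(.05);print(p)
plan(p,Rt)
snap('wrist','w17.png')
```

```text
[ 0.58079456 -0.28611483  0.19087184]
clk 28.13 pos [ 0.5827 -0.2286  0.2096] F [-0.15  0.16 -1.05] open 0.271
turn tot(2pi) [-0.0003  0.      0.0002] rows 0.02  dp tot after turn [0.014 2.027 1.32 ]
['frame', 'mtx', 'tool_from_camera']
```

View pics/w17.png

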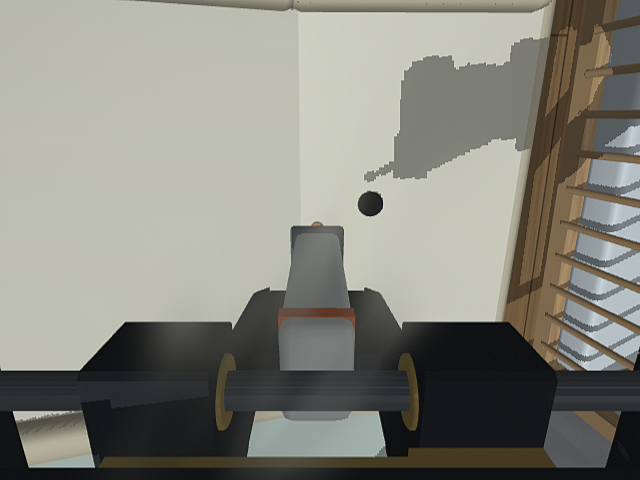

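Run:
```python
from h import *
for z in (.0445,.0455,.0465):print(onz('w17',370.5,203.5,z))
a,b=onz('w17',297,12,.025),onz('w17',301,222,.025);print(a,b,np.degrees(np.arctan2(*(a-b)[:2][::-1])))
e=(a+b)/2
# slope z at dot: distance from crease
d=onz('w17',370.5,203.5,.0455);t=(a-b)/np.linalg.norm(a-b);perp=(d-b)-(d-b)@t*t;print('perp',np.linalg.norm(perp[:2]),'z',.025+np.linalg.norm(perp[:2])*np.tan(np.radians(15))+.00207)
```

```text
[ 0.57849491 -0.32483915  0.0445    ]
[ 0.57874432 -0.32442493  0.0455    ]
[ 0.57899373 -0.3240107   0.0465    ]
[ 0.74258219 -0.26634116  0.025     ] [ 0.56204642 -0.26071212  0.025     ] -1.7858826700361257
perp 0.0631614751554755 z 0.04399406626066808
```

Run:
```python
from h import *
p,Rt=dotpose(.02,(.5785,-.3248,.0445),-2.1);plan(p,Rt)
```

```text
clk 28.18 pos [ 0.5834 -0.2268  0.2096] F [ 0.29  0.09 -1.68] open 0.272
turn tot(2pi) [-0.0005 -0.0001  0.0002] rows 0.03  dp tot after turn [-0.011  2.08   2.575]
```

Call:
move_arm(
  turn=[
    [-0.0005, 0, 0],
    [0, 0, 0],
    [0, 0, 0],
    [0, 0, 0],
    [0, 0, 0],
    [0, 0, 0],
    [0, 0, 0],
    [0, 0, 0],
    [0, 0, 0],
    [0, 0, 0],
  ],
  dp=[
    [0, 0.4, 0],
    [0, 0.6, 0],
    [0, 0.6, 0],
    [0, 0.45, 0.4],
    [0, 0, 0.6],
    [0, 0, 0.6],
    [0, 0, 0.5],
    [0, 0, 0.4],
    [0, 0, 0],
    [0, 0, 0],
  ],
  jaw=[1, 1, 1, 1, 1, 1, 1, 1, 1, 1],
)

```text
clock: 29.02
tool_pos: [0.5819, -0.2919, 0.1621]
eef_rot: [0.991, -0.017, -0.002, 0.131]
contact_force: [0.4, 0.4, -1.1]
opening: 0.268
```

Run:
```python
from h import *
p,Rt=dotpose(.02,(.5785,-.3248,.0445),-2.1);plan(p,Rt)
snap('wrist','w18.png');snap('side','s18.png')
im=cv2.imread('pics/s18.png');im2=cv2.imread('pics/w18.png')
cv2.imwrite('pics/x18.png',np.hstack([cv2.resize(im[120:240,320:440],(400,400),interpolation=cv2.INTER_CUBIC),cv2.resize(im2[160:280,260:380],(400,400),interpolation=cv2.INTER_CUBIC)]))
```

```text
clk 29.02 pos [ 0.5819 -0.2919  0.1621] F [ 0.41  0.36 -1.08] open 0.268
turn tot(2pi) [ 0.     -0.0001  0.0005] rows 0.03  dp tot after turn [-0.046  0.057  0.067]
['frame', 'mtx', 'tool_from_camera']
['frame', 'mtx', 'origin', 'orientation']
```

View pics/x18.png

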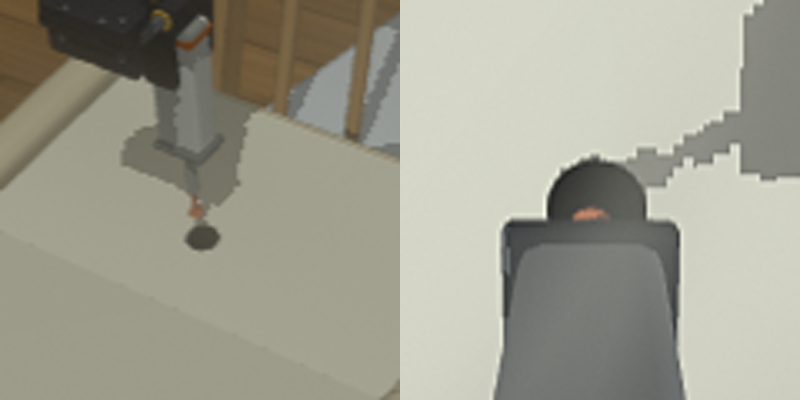

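Call:
move_arm(
  turn=[
    [0, 0, 0],
    [0, 0, 0],
    [0, 0, 0],
    [0, 0, 0],
    [0, 0, 0],
    [0, 0, 0],
  ],
  dp=[
    [-0.04, 0.05, 0.1],
    [0, 0, 0.2],
    [0, 0, 0.2],
    [0, 0, 0.15],
    [0, 0, 0],
    [0, 0, 0],
  ],
  jaw=[1, 1, 1, 1, 1, 1],
)

```text
clock: 29.62
tool_pos: [0.5807, -0.2974, 0.1469]
eef_rot: [0.991, -0.017, -0.002, 0.131]
contact_force: [-0.2, -0.1, -1.1]
opening: 0.27
```

Run:
```python
from h import *
p,Rt=dotpose(0,(.5785,-.3248,.0445),-2.1);plan(p,Rt)
snap('side','s19.png');snap('wrist','w19.png')
im=cv2.imread('pics/s19.png');im2=cv2.imread('pics/w19.png')
cv2.imwrite('pics/x19.png',np.hstack([cv2.resize(im[150:210,350:410],(400,400),interpolation=cv2.INTER_CUBIC),cv2.resize(im2[160:280,260:380],(400,400),interpolation=cv2.INTER_CUBIC)]))
```

```text
clk 29.62 pos [ 0.5807 -0.2974  0.1469] F [-0.2  -0.11 -1.06] open 0.27
turn tot(2pi) [ 0.     -0.0001  0.0004] rows 0.02  dp tot after turn [-0.008  0.001  0.22 ]
['frame', 'mtx', 'origin', 'orientation']
['frame', 'mtx', 'tool_from_camera']
```

View pics/x19.png

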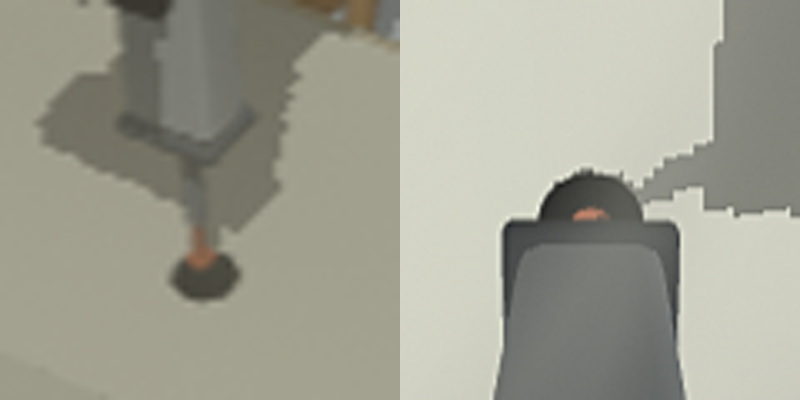

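Call:
move_arm(
  turn=[
    [0, 0, 0],
    [0, 0, 0],
    [0, 0, 0],
    [0, 0, 0],
  ],
  dp=[
    [0, 0, 0.1],
    [0, 0, 0.1],
    [0, 0, 0],
    [0, 0, 0],
  ],
  jaw=[1, 1, 1, 1],
)

```text
clock: 30.05
tool_pos: [0.5809, -0.2987, 0.1423]
eef_rot: [0.991, -0.017, -0.002, 0.131]
contact_force: [-0.5, 0.1, -1.6]
opening: 0.27
```

Call:
move_arm(
  turn=[
    [0, 0, 0],
    [0, 0, 0],
    [0, 0, 0],
    [0, 0, 0],
  ],
  dp=[
    [0, 0, 0.06],
    [0, 0, 0.06],
    [0, 0, 0],
    [0, 0, 0],
  ],
  jaw=[1, 1, 1, 1],
)

```text
clock: 30.38
tool_pos: [0.581, -0.2995, 0.1397]
eef_rot: [0.991, -0.017, -0.002, 0.131]
contact_force: [0.3, 0.9, -0.4]
opening: 0.27
```

```bash
cat > f.py <<'E'
from h import *
p,Rt=dotpose(0,(.5785,-.3248,.0445),-2.1);plan(p,Rt)
n=-Rt.as_matrix()[:,2]
s=r.get_state();print('F.n',s['contact_force']@n)
E
python3 f.py
```

```text
clk 30.38 pos [ 0.581  -0.2995  0.1397] F [ 0.35  0.91 -0.35] open 0.27
turn tot(2pi) [ 0.0001 -0.0003  0.0004] rows 0.03  dp tot after turn [-0.024 -0.004 -0.08 ]
F.n -0.1015925712529454
```

Call:
move_arm(
  turn=[
    [0, 0, 0],
    [0, 0, 0],
    [0, 0, 0],
    [0, 0, 0],
  ],
  dp=[
    [0, 0, 0.06],
    [0, 0, 0.04],
    [0, 0, 0],
    [0, 0, 0],
  ],
  jaw=[1, 1, 1, 1],
)

```text
clock: 30.72
tool_pos: [0.581, -0.3001, 0.1372]
eef_rot: [0.991, -0.017, -0.002, 0.131]
contact_force: [-0.2, 0.3, 0.1]
opening: 0.27
```

```bash
cat > g.py <<'E'
from h import *
p,Rt=dotpose(0,(.5785,-.3248,.0445),-2.1);n=-Rt.as_matrix()[:,2]
L=[]
for i in range(12):
    s=r.get_state();L.append(s['contact_force']);r.snapshot('side')
L=np.array(L);print(L.mean(0).round(2),L.std(0).round(2),'F.n',(L@n).mean().round(2),'+-',((L@n).std()/12**.5).round(2))
plan(p,Rt)
E
python3 g.py
```

```text
[0.1  0.54 0.97] [0.52 0.49 0.49] F.n 1.08 +- 0.13
clk 31.32 pos [ 0.581  -0.3001  0.1372] F [0.15 0.34 1.44] open 0.273
turn tot(2pi) [ 0.0001 -0.0003  0.0004] rows 0.03  dp tot after turn [-0.023 -0.004 -0.182]
```

Run:
```python
from h import *
snap('side','s20.png');snap('wrist','w20.png');snap('top','t20.png')
im=cv2.imread('pics/s20.png');im2=cv2.imread('pics/w20.png')
cv2.imwrite('pics/x20.png',np.hstack([cv2.resize(im[140:220,340:420],(400,400),interpolation=cv2.INTER_CUBIC),cv2.resize(im2[160:280,260:380],(400,400),interpolation=cv2.INTER_CUBIC)]))
```

```text
['frame', 'mtx', 'origin', 'orientation']
['frame', 'mtx', 'tool_from_camera']
['frame', 'mtx', 'origin', 'orientation']
```

View pics/x20.png

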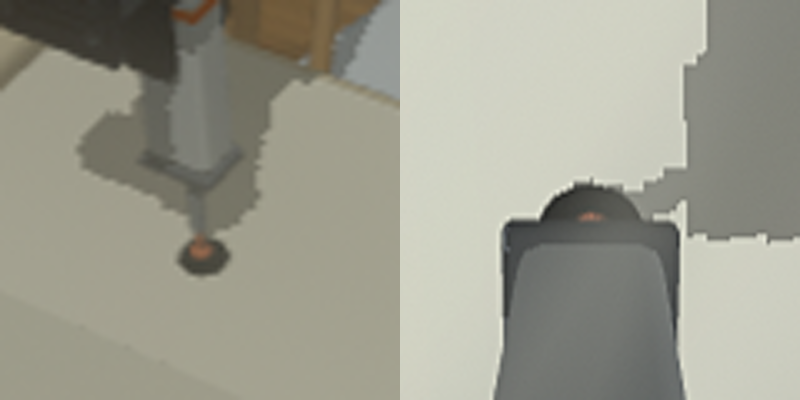

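View pics/s20.png

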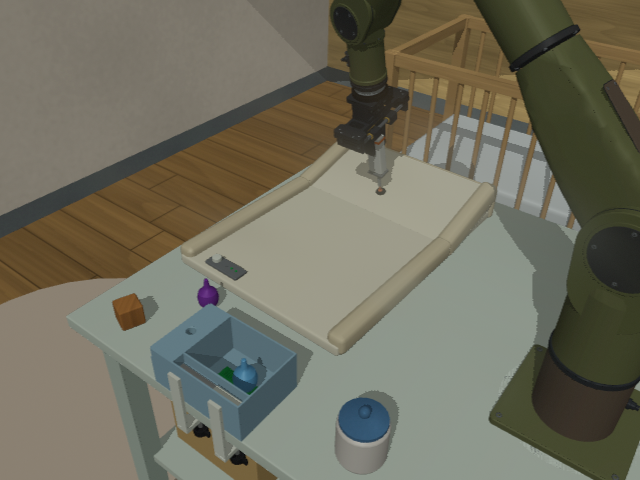

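Run:
```python
from h import *
s=r.get_state();print(s['clock'],abs(s['qd']).max(),s['contact_force'],s['opening'])
print(r.finish_job())
```

```text
31.4667 0.001991366618535733 [-0.6479266   0.39541577  1.57031603] 0.26784538837518823
the job is handed in; nothing more can be done
None
```

I put the comb and then the blue bulb into the open bin. I then lifted the thermometer out of its holder, set its tip on the dot square to the slope, and handed in at 31.5 s with it still held there.

**Last checks**
- **Press:** averaged over 12 readings, the push on the dot was about 2.3 N after allowing for the thermometer's weight. The force puts the spring about 5.6 mm in; the tool position puts it about 4.6 mm in. Both are within the 3 to 9 mm range.
- **Aim:** the side and wrist pictures show the tip within about 2 mm of the dot's middle. The reported tool direction is within about 0.2 degrees of the slope normal I worked out from the images.
- **Bin:** the final side picture shows the comb and bulb at rest in the bin, with the bulb standing on the comb.
- **Left alone:** the jar, the block and the purple look-alike show no visible change in that picture. I did not check the nail file separately.

**What disagreed:** the real fingertips sit about 31 mm short of where the reported tool point says they are. My first two tries at the comb closed above it without touching it. I measured the offset from the pictures and by lowering in small steps, and allowed for it in every grasp after that.

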